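# Clip a heat pipe into the test jig and hold the dead-man paddle level

### The job

Take the plain copper heat pipe (the one without fins) from the wooden rack, lay it across the two forks of the test jig and push it down past the sprung jaw until it is fully home in both forks, roughly centred, with the jaw sprung shut over it, and let it go. Then press the spring-loaded dead-man paddle from its raised rest until it is level, its top flush with the two rails beside it, never pushing it through to its bottom stop, and finish while the robot is still holding it there. Leave the finned pipe and the other things on the bench where they are.

Things in the scene. Friction and masses are not known exactly. Their poses are not given: they have to be found in the camera images.
- pipe: Plain straight copper heat pipe, a round bar 12 mm in diameter and 150 mm long, 70 g. Origin at its middle, on its axis; its y axis runs along the bar. It starts lying level in one pair of the rack's notches, axis 40 mm above the table; the middle 98 mm of it hangs free between the two wooden posts, with 34 mm of air below the axis.
- finned_pipe: The same copper bar with a block of square aluminium fins (32 x 32 mm, 58 mm long) round its middle. Not needed; stays in the rack. Origin at its middle, y axis along the bar.
- rack: Wooden rack fixed to the table, base 130 x 130 x 6 mm. Two pairs of posts (43 mm high, 12 mm thick, at y = -55 and +55 mm) hold the two pipes parallel to its y axis at x = -42 and x = +42 mm, in open-topped notches 9 mm deep; which pipe is in which place varies. Origin at the centre of its underside, z up.
- jig: Test jig fixed to the table: grey base 100 (x) x 130 (y) x 6 mm with two aluminium forks, 12 mm thick, at y = -45 and +45 mm. Fork slot 14.5 mm wide at x = 0, floor 34 mm above the table; prong on the -x side 64 mm high with a flared tip, on the +x side 41 mm high. Pipe goes in along y. Between the forks only the jaw's shaft (8 mm thick, x = +22, z = 14 mm). Origin: centre of underside.
- seat (a point): Point midway between the two forks, on the axis of a fully seated pipe, 40 mm above the table; axes are those of the jig (y along the pipe, +x towards the jaw).
- jaw (a joint): Sprung jaw, rad: 0 shut, grows as it swings to the jig's +x, at most 0.5. Hinged along y at x = +22, z = 14 mm; one steel arm (62 mm high) per fork with a free-turning roller (8 mm dia., axis at x = +6, z = 49 mm) over the slot. A pipe pushed straight down meets the rollers with its axis 57 mm above the table, opens the jaw about 0.1 rad (some 10 N); it springs back to 0 over the seated pipe.
- paddle_box: Grey box 150 (x) x 86 (y) mm, fixed to the table, carrying the dead-man paddle between two upright aluminium rails (along x, at y = -34.5 and +34.5 mm, 7 mm thick, 62 mm clear between them), whose flat tops are 66 mm above the table. Origin at the centre of its underside, z up. The paddle's hinge runs along y at x = +50, z = 62 mm.
- paddle (a joint): Sprung black paddle, rad: 0 is its raised rest (free end, towards the box's -x, tilted up 0.30 rad), 0.30 is level (top flush with the rail tops, 66 mm above the table), 0.60 is the bottom stop. Springs back when let go. Blade 50 mm wide, 8 mm thick, reaching 106 mm from the hinge. Pressed 74 mm from the hinge it takes about 4 N to start, 8 N at level, 11 N at the bottom.
- paddle_pad (a point): Place to press: on the paddle's top face, in the middle of its width, 74 mm from the hinge. It moves with the paddle: about 22 mm above the rail tops at rest, 66 mm above the table when the paddle is level. Its axes turn with the paddle.
- screwdriver: Screwdriver, 190 mm long, lying on the bench near the jig; bystander. x axis along it.
- memory: Green memory module, 133 x 31 x 4 mm, lying flat near the jig; bystander. Origin under its centre.
- blower: Flat black blower fan, about 110 x 110 x 22 mm; bystander. Origin under its centre.
- heatsink: Finned aluminium heat sink, 70 x 70 x 38 mm; bystander. Origin under its centre.
- screw_tray: Shallow grey divided screw tray, 110 x 80 x 22 mm; bystander. Origin under its centre.
- cover: Shallow sheet-steel cover, 100 x 140 x 12 mm, open side up; bystander. Origin under its centre.
Things that resemble listed ones, but are neither listed nor needed, are in the scene too. Of the things shaped like the pipe, the copper one is meant.

How it is judged:
On the way, in this order (a step that is already met when the one before it is completed fails the run):
1. the plain pipe is fully home in both forks, jaw shut over it, and the robot has let go of it (x of pipe in the frame of seat between -0.004 and 0.004 m and y of pipe in the frame of seat between -0.025 and 0.025 m and z of pipe in the frame of seat between -0.003 and 0.003 m and angle between the y axis of pipe and the y axis of seat, either way round below 0.06 rad and value of joint jaw below 0.04 rad and contact force between each of the fingers, the arm and pipe below 0.2 N), for 0.2 s.
2. the robot holds the paddle level (value of joint paddle between 0.17 and 0.43 rad and contact force between any of the fingers, the arm and paddle_box above 1 N and x of pipe in the frame of seat between -0.004 and 0.004 m and y of pipe in the frame of seat between -0.025 and 0.025 m and z of pipe in the frame of seat between -0.003 and 0.003 m and angle between the y axis of pipe and the y axis of seat, either way round below 0.06 rad and value of joint jaw below 0.04 rad), for 0.5 s.
At the end, for the whole second after the job is handed in: Finishes holding: the robot presses the paddle (over 1 N), still, joint 0.17 to 0.43 rad (level +-9 mm), nothing else on it; the plain pipe lies let go and at rest in both forks (3 mm in height, 4 mm sideways, 25 mm along, 0.06 rad), jaw shut (under 0.04 rad) (all of step 2 and contact force between each of the fingers, the arm and pipe below 0.2 N and contact force between paddle_box and pipe below 0.1 N and contact force between paddle_box and finned_pipe below 0.1 N and contact force between paddle_box and screwdriver below 0.1 N and contact force between paddle_box and memory below 0.1 N and contact force between paddle_box and blower below 0.1 N and contact force between paddle_box and heatsink below 0.1 N and contact force between paddle_box and screw_tray below 0.1 N and contact force between paddle_box and cover below 0.1 N and linear speed of pipe below 0.02 m/s and velocity of joint paddle between -0.1 and 0.1 rad/s); the arm keeps its last pose, push and grip.
It fails at once if the paddle is pushed through to its bottom stop (past 0.56 rad) (value of joint paddle above 0.56 rad).
It fails at once if another thing on the bench is shifted by more than 30 mm (distance of any of finned_pipe, screwdriver, memory, blower, heatsink, screw_tray, cover from where it was at the start of the episode above 0.03 m).
It also fails if it takes over 58 s, if anything falls off the work surface, if the arm or the gripper's body presses on something with over 40 N, if the wrist force passes 120 N, or if a joint passes its speed limit or range.

### The arm

A 7-joint arm with a two-finger parallel gripper is mounted at the origin on the work surface. World frame = base frame: x ahead of the robot, y to its left, z up, the work surface at z = 0. Lengths are in m, angles in rad, forces in N, time in s.
With the tool pointing down it reaches from about 0.4 to 0.875 m from the base axis. Payload 19.3 kg.
Tool frame: the origin (TCP) lies midway between the tips of the shut fingers; the grasp point (between the pads) lies 19 mm behind it; z points along the fingers, y is the direction in which the jaws open and shut (so a half turn about z gives the same grasp; the last joint's range is limited). The gripper opens to 85 mm and grips with 20 to 120 N. Pads are 22 mm wide; open, the fingers measure 114 mm over their backs; the gripper's body (76 mm by 85 mm) begins 54 mm behind the grasp point. The pads swing forward as they close: fully open they stand 13 mm farther back than shut.
Start: joints at [-1.224, 0.521, -0.036, 1.599, 0.021, 1.021, -0.113], TCP at [0.253, 0.571, 0.231] pointing down, gripper open.
Joint ranges: [-2.91, 2.91], [-0.3, 2.13], [-1.5, 1.42], [0.17, 2.43], [-1.26, 4.41], [0.16, 1.93], [-2.52, 2.52]. Speed limits (rad/s): [1.89, 1.89, 2.39, 2.39, 3.01, 3.01, 3.01].

### API

Orientations are given as [roll, pitch, yaw] about the fixed x, y, z axes, in that order (R = Rz(yaw) Ry(pitch) Rx(roll)).
In Python, from workcell import bot gives the robot as it stands.
- The arm moves only by the tool servo_tool, never from a script. Its argument "plan" is a list of rows, each a list of 5 numbers: the shift along the world's x, y, z in mm, then the turn about the world's z in rad, then the gripper's target within -1 to 1 (shut at 1, half-way at 0, fully open at -1). In form: [[tx, ty, tz, yaw, jaw], ...]. A call has exactly 10 rows; each row is the pose to reach, as a shift and turn from the pose commanded when the call began; what a row does not reach only later rows make up. A row lasts 1/12 s, in which the tool goes at most 41.7 mm and 7.16 degrees, less where a joint would pass 70% of its speed; a pose out of reach is approached as far as the arm can. A call with a gripper value outside its range is refused whole. The fingers move at their own pace and stop on an object; "squeeze" is the grip in N (left out, the last holds). Time passes only in rows, so rows that repeat a pose let the fingers close, or fill a call up. It gives the time, the measured TCP pose, the force and the opening at its end, in the units of the state.
- bot.observe(): the state, without advancing time (a new reading comes with each control period).
- bot.grab_frame(name): name is "scene" or "top" or "wrist"; returns the picture (384x512x3 uint8, blue, green, red); there is no depth.
- bot.calibration(name): a dict with "fx", "fy", "cx", "cy" (pixels), "T" (4x4, takes a point from camera to world coordinates). Camera axes: x right, y down, z forward; pixel columns grow to the right and rows downward; lengths in m; the calibration is good to about 2 mm. A picture is of the moment at which its call begins: read the wrist's pose just before it. calibration takes no time and is no camera call; for the wrist camera it gives the pose at the moment of the call.
- bot.job_done(): hands the job in, once; it reports no verdict.
The state is a dict: "clock": time; "qpos": joint angles; "qd": joint speeds; "joint_efforts": joint torques, N m; "position": TCP position; "tool_rot": TCP orientation; "force": force on the tool from outside, world axes, zero at the start; "moment": the same for the moment, N m; "grip_width": finger opening in m.
Only numpy, scipy, OpenCV 4.12 (cv2) and the standard library are available. Lean on these libraries where they do the work, as an engineer would, in place of code of your own. Each camera call takes 0.05 s, during which the arm holds its last target.

## Working session

There is one attempt and no reset: what is moved stays moved. The work goes in short steps, Python scripts to look and compute and a tool call to move; the robot and the scene stay as the last step left them, time stands still between calls to the robot, and variables do not carry over. Pictures are saved under pics/ and viewed, and the job is handed in when it is done.

Besides the shell and the picture viewer there is one more tool, called after "Call:" as name([rows], argument=value, ...), one row to a line, values as JSON. servo_tool: Moves the arm, as the interface text tells. Its arguments: {"type":"object","properties":{"plan":{"type":"array","items":{"type":"array","items":{"type":"number"}}},"squeeze":{"type":"number"}},"required":["plan"]}

```bash
mkdir -p pics; cat > h.py <<'E'
import numpy as np, cv2
from workcell import bot
def px2ray(c,u,v):
    T=np.array(c["T"]); d=T[:3,:3]@np.array([(u-c["cx"])/c["fx"],(v-c["cy"])/c["fy"],1]); return T[:3,3],d/np.linalg.norm(d)
def plane(c,u,v,z):
    o,d=px2ray(c,u,v); return o+d*(z-o[2])/d[2]
def tri(r1,r2):
    (o1,d1),(o2,d2)=r1,r2
    A=np.stack([d1,-d2],1); s=np.linalg.lstsq(A,o2-o1,rcond=None)[0]
    p,q=o1+s[0]*d1,o2+s[1]*d2; return (p+q)/2,np.linalg.norm(p-q)
def proj(c,p):
    T=np.linalg.inv(np.array(c["T"])); q=T[:3,:3]@np.array(p)+T[:3,3]
    return c["fx"]*q[0]/q[2]+c["cx"],c["fy"]*q[1]/q[2]+c["cy"]
E
python3 - <<'E'
from h import *
import json
for n in ["scene","top","wrist"]:
    c=bot.calibration(n); f=bot.grab_frame(n); cv2.imwrite(f"pics/{n}0.png",f)
    np.set_printoptions(precision=4,suppress=True)
    print(n,c["fx"],c["cx"],c["cy"]);print(np.array(c["T"]))
    json.dump({k:np.array(v).tolist() for k,v in c.items()},open(f"pics/{n}0.json","w"))
    cv2.imwrite(f"pics/{n}0b.png",cv2.resize(f,(800,600),interpolation=cv2.INTER_CUBIC))
print(bot.observe())
E
```

```text
scene 363.0829565356114 257.5146684209222 189.80722149404326
[[-0.2976  0.6494 -0.6998  1.2874]
 [ 0.9546  0.211  -0.2102  0.217 ]
 [ 0.0111 -0.7306 -0.6827  0.7839]
 [ 0.      0.      0.      1.    ]]
top 382.5567462416846 257.55885254142805 184.9781417207629
[[ 0.0289 -0.9953  0.0927  0.4577]
 [-0.9993 -0.0311 -0.0223  0.0142]
 [ 0.0251 -0.092  -0.9954  1.0169]
 [ 0.      0.      0.      1.    ]]
wrist 318.59548375459036 257.0926296332559 193.43968297874548
[[ 0.4054  0.8788  0.2518  0.1887]
 [ 0.9142 -0.3892 -0.1132  0.5996]
 [-0.0015  0.276  -0.9611  0.3737]
 [ 0.      0.      0.      1.    ]]
{'clock': 0.15, 'qpos': array([-1.2242,  0.5219, -0.0363,  1.5999,  0.0212,  1.0211, -0.1128]), 'qd': array([-0.0001, -0.0016, -0.0008, -0.0005, -0.0002, -0.0016, -0.0001]), 'joint_efforts': array([  0.0028, -92.7389,   1.9812, -37.006 ,   0.018 ,   0.0064,
        -0.    ]), 'position': array([0.2529, 0.5713, 0.2309]), 'tool_rot': array([-3.1408,  0.    ,  2.7248]), 'force': array([ 0.3818, -0.107 ,  0.3583]), 'moment': array([ 0.0065, -0.0019,  0.0573]), 'grip_width': 0.08526442644313127}
```

View pics/scene0b.png

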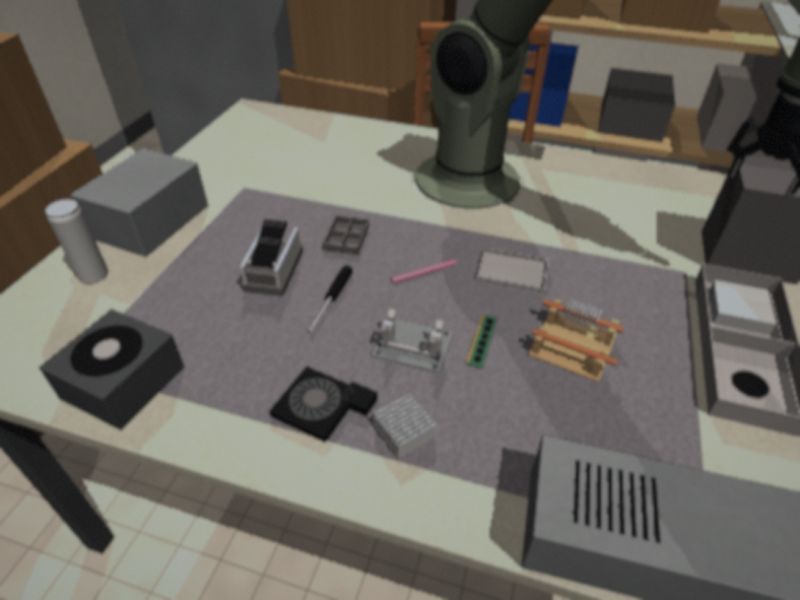

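View pics/top0b.png

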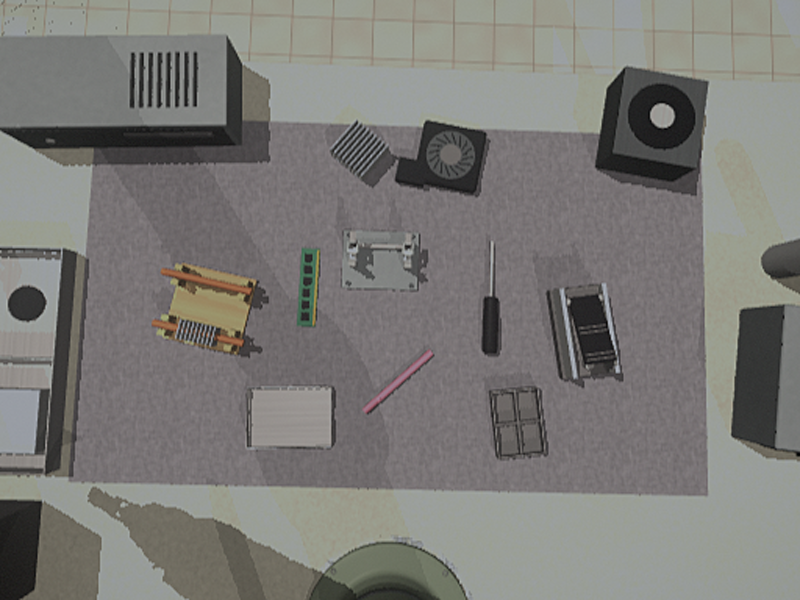

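View pics/wrist0b.png

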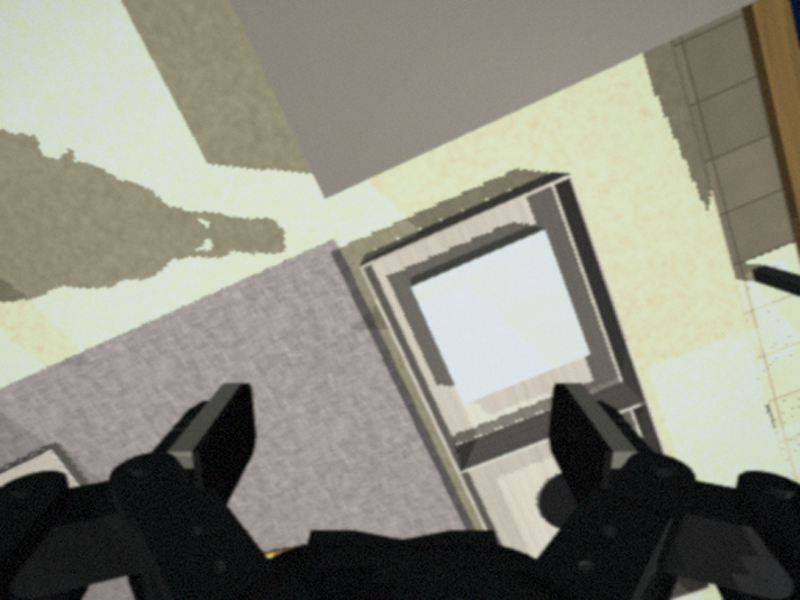

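The views show the plain pipe in the rack's far notches (top image, 800-px scale: ends at about (162,271) and (250,290)). The jig is at (381,260), the paddle box at (585,330), and the pink bar is a decoy. Next I'll enlarge these areas.

```bash
python3 - <<'E'
import cv2,numpy as np
t=cv2.imread("pics/top0.png"); s=cv2.imread("pics/scene0.png")
def cr(im,x,y,w,h,f): return cv2.resize(im[y:y+h,x:x+w],(w*f,h*f),interpolation=cv2.INTER_NEAREST)
a=cr(t,95,160,80,72,5);b=cr(t,210,135,72,60,5);c=cr(t,345,175,60,75,5)
can=np.zeros((740,760,3),np.uint8); can[:360,:400]=a;can[:300,400:760]=b;can[362:737,:300]=c
cv2.imwrite("pics/crop_top.png",can[:600]) ; cv2.imwrite("pics/crop_pad.png",c)
a=cr(s,330,185,75,62,5);b=cr(s,230,195,65,45,5);c=cr(s,148,135,55,55,5)
can=np.zeros((600,720,3),np.uint8); can[:310,:375]=a;can[:225,380:705]=b;can[315:590,:275]=c
cv2.imwrite("pics/crop_sc.png",can)
E
```

```text
(no output)
```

View pics/crop_top.png

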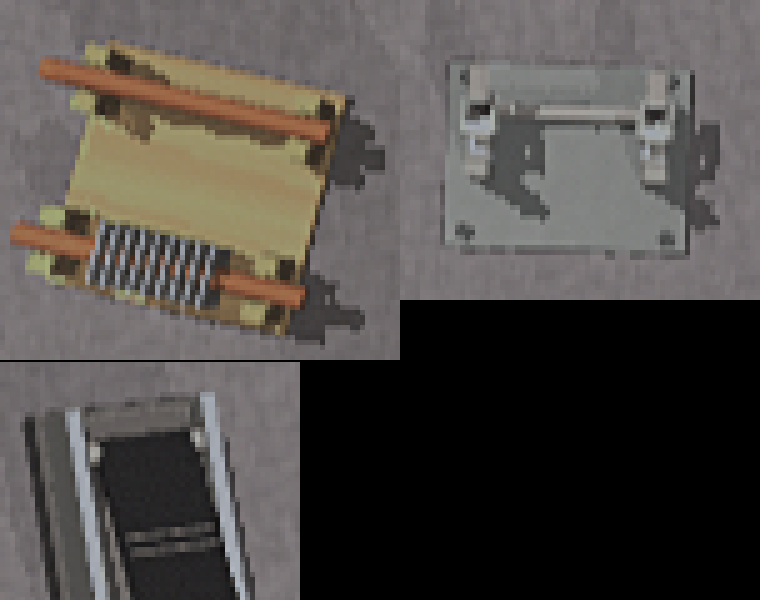

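View pics/crop_pad.png

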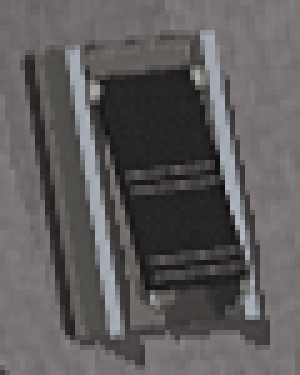

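View pics/crop_sc.png

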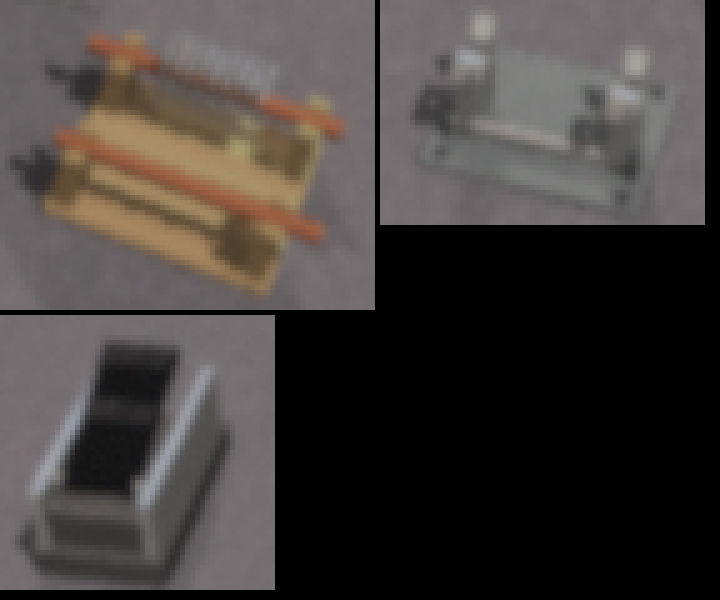

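```bash
cat > m.py <<'E'
from h import *
import json
ld=lambda n:(cv2.imread(f"pics/{n}.png"),json.load(open(f"pics/{n}.json")))
def orange(im):
    b,g,r=[im[...,i].astype(int) for i in range(3)]
    return ((r-b>40)&(r-g>35)&(g<140)).astype(np.uint8)
def blobs(m,amin=20):
    n,l,s,c=cv2.connectedComponentsWithStats(m); out=[]
    for i in range(1,n):
        if s[i,4]<amin: continue
        p=np.argwhere(l==i)[:,::-1].astype(np.float32)
        out.append((s[i],cv2.minAreaRect(p),p))
    return out
E
python3 - <<'E'
from m import *
for n in ["top0","scene0"]:
    im,c=ld(n)
    for s,r,p in blobs(orange(im)):
        print(n,s,r)
E
```

```text
top0 [103 172  58  17 241] ((131.40818786621094, 179.39016723632812), (58.69132995605469, 4.237227439880371), 13.240520477294922)
top0 [ 97 205  17   7  74] ((104.94230651855469, 207.78846740722656), (16.277639389038086, 4.706787109375), 11.309932708740234)
top0 [139 214  17   8  69] ((146.941162109375, 217.26467895507812), (16.48671531677246, 4.230144500732422), 12.52880859375)
scene0 [269  14  17   5  72] ((277.0, 16.0), (4.0, 16.0), 90.0)
scene0 [342  15  10   5  39] ((346.5, 17.0), (9.0, 4.0), 0.0)
scene0 [348 192  14   7  49] ((354.3500061035156, 194.95001220703125), (13.914020538330078, 3.4785051345825195), 18.434947967529297)
scene0 [382 204  17   8  55] ((390.1000061035156, 207.70001220703125), (16.443843841552734, 3.1622774600982666), 18.434947967529297)
scene0 [341 211  54  22 235] ((367.5, 221.50001525878906), (56.29679489135742, 4.330522537231445), 20.556045532226562)
```

```bash
python3 - <<'E'
from m import *
np.set_printoptions(precision=4,suppress=True)
def ends(b):
    p=b[2]; vx,vy,x,y=cv2.fitLine(p,cv2.DIST_L2,0,.01,.01).ravel(); d=np.array([vx,vy]); t=(p-[x,y])@d
    return np.array([x,y])+d*(t.min()-.3), np.array([x,y])+d*(t.max()+.3)
t,ct=ld("top0"); s,cs=ld("scene0")
et=ends(blobs(orange(t))[0]); es=ends(blobs(orange(s))[4])
print(et,es)
# top left end = +y ; scene right = +y
for a,b in ((et[0],es[1]),(et[1],es[0])):
    print(tri(px2ray(ct,*a),px2ray(cs,*b)), plane(ct,*a,.04),plane(cs,*b,.04))
# jig prong & rail features by hand, rough, top @ plane
for nm,(u,v),z in [("rollerL",(210+78/5,135+110/5),.05),("rollerR",(210+255/5,135+115/5),.05),("tipL",(210+78/5,135+165/5),.064),("tipR",(210+254/5,135+165/5),.064),
  ("basecorner TL",(210+47/5,135+64/5),.006),("TR",(210+292/5,135+72/5),.006),("BL",(210+45/5,135+243/5),.006),("BR",(210+287/5,135+254/5),.006),
  ("railLt",(345+72/5,175+52/5),.066),("railLb",(345+118/5,175+335/5),.066),("railRt",(345+208/5,175+32/5),.066),("railRb",(345+253/5,175+318/5),.066)]:
    print(nm,plane(ct,u,v,z))
E
```

```text
(array([102.53  , 172.6914], dtype=float32), array([160.2585, 186.2119], dtype=float32)) (array([340.8915, 211.4358], dtype=float32), array([394.1521, 231.4482], dtype=float32))
(array([0.5678, 0.3869, 0.0403]), np.float64(0.001802665731228524)) [0.5677 0.3879 0.04  ] [0.568 0.386 0.04 ]
(array([0.5378, 0.2396, 0.0403]), np.float64(0.0008475010139608369)) [0.5378 0.2401 0.04  ] [0.5376 0.2392 0.04  ]
rollerL [0.6168 0.0761 0.05  ]
rollerR [ 0.6172 -0.0143  0.05  ]
tipL [0.5867 0.0741 0.064 ]
tipR [ 0.5895 -0.0141  0.064 ]
basecorner TL [0.6484 0.0963 0.006 ]
TR [ 0.6484 -0.0348  0.006 ]
BL [0.5523 0.0937 0.006 ]
BR [ 0.5505 -0.0347  0.006 ]
railLt [ 0.5532 -0.2632  0.066 ]
railLb [ 0.4128 -0.2867  0.066 ]
railRt [ 0.5655 -0.3321  0.066 ]
railRb [ 0.4231 -0.3544  0.066 ]
```

Call:
servo_tool([
  [30, -26, 0, -0.12, 0],
  [60, -52, 0, -0.24, 0],
  [90, -78, 0, -0.36, 0],
  [120, -104, 0, -0.48, 0],
  [150, -130, 0, -0.6, 0],
  [180, -156, 0, -0.72, 0],
  [210, -182, 0, -0.84, 0],
  [240, -208, 0, -0.96, 0],
  [270, -234, 0, -1.08, 0],
  [300, -258, 0, -1.2, 0],
], squeeze=100)

```text
clock: 0.98
position: [0.5543, 0.3116, 0.2314]
tool_rot: [-3.142, 0.0, 1.519]
force: [0.2, 0.8, -0.3]
grip_width: 0.0428
```

Call:
servo_tool([
  [0, 0, 0, -0.1, 0],
  [0, 0, 0, -0.156, 0],
  [0, 0, -10, -0.156, 0],
  [0, 0, -20, -0.156, 0],
  [0, 0, -30, -0.156, 0],
  [0, 0, -30, -0.156, 0],
  [0, 0, -30, -0.156, 0],
  [0, 0, -30, -0.156, 0],
  [0, 0, -30, -0.156, 0],
  [0, 0, -30, -0.156, 0],
])

```text
clock: 1.82
position: [0.5532, 0.3136, 0.2017]
tool_rot: [3.141, -0.001, 1.369]
force: [0.6, 0.5, 0.1]
grip_width: 0.0424
```

```bash
cat > shot.py <<'E'
import sys
from m import *
n=sys.argv[1]; cam=sys.argv[2] if len(sys.argv)>2 else "wrist"
c=bot.calibration(cam); f=bot.grab_frame(cam); cv2.imwrite(f"pics/{n}.png",f)
json.dump({k:np.array(v).tolist() for k,v in c.items()},open(f"pics/{n}.json","w"))
cv2.imwrite(f"pics/{n}b.png",cv2.resize(f,(800,600),interpolation=cv2.INTER_CUBIC))
o=bot.observe(); print(o["clock"],o["position"],o["tool_rot"],o["grip_width"],o["force"],o["qpos"])
E
python3 shot.py w1
```

```text
1.8667 [0.55318057 0.31358881 0.20168677] [ 3.14118846e+00 -4.98066359e-04  1.36899566e+00] 0.04287121540563997 [-0.10208187 -0.41621162 -0.45953977] [-0.82985676  0.59384176  0.3382106   1.61345636 -0.22673039  0.97251019
 -0.61891821]
```

View pics/w1b.png

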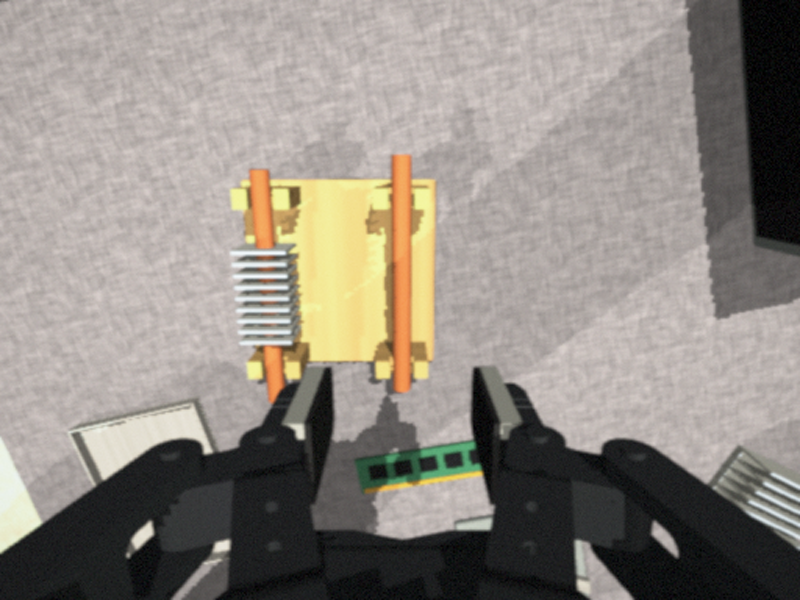

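The pipe appears vertical in the wrist view, from (401,155) to (402,391), between the fingers and parallel to the pads. I'll measure it from this view.

```bash
cat > pipe.py <<'E'
from m import *
np.set_printoptions(precision=4,suppress=True)
def pipe_ends(n,amin=500):
    im,c=ld(n); m=orange(im)
    bs=[b for b in blobs(m,100)]
    b=max(bs,key=lambda b:max(b[1][1])) ; p=b[2]
    vx,vy,x,y=cv2.fitLine(p,cv2.DIST_L2,0,.01,.01).ravel(); d=np.array([vx,vy]); t=(p-[x,y])@d
    return c,np.array([x,y])+d*(t.min()-.5), np.array([x,y])+d*(t.max()+.5)
E
python3 - <<'E'
from pipe import *
c,a,b=pipe_ends("w1"); print(a*800/512,b*800/512)
A,B=plane(c,*a,.04),plane(c,*b,.04); print(A,B,(A+B)/2,np.linalg.norm(A-B),np.arctan2(*(A-B)[[1,0]]))
ct,ta,tb=pipe_ends("top0"); cs,sa,sb=pipe_ends("scene0")
print(ta,tb,sa,sb)
for w in (a,b):
  for t,cc in ((ta,ct),(tb,ct),(sa,cs),(sb,cs)):
    print(tri(px2ray(c,*w),px2ray(cc,*t)))
E
```

```text
[391.8675 153.9111] [395.5878 393.0375]
[0.562  0.3862 0.04  ] [0.5327 0.2351 0.04  ] [0.5473 0.3106 0.04  ] 0.15392741273392838 1.3792745706315102
[102.3352 172.6458] [160.4532 186.2575] [340.7043 211.3655] [394.3393 231.5185]
(array([0.5644, 0.3853, 0.0504]), np.float64(0.0048267824710081396))
(array([ 0.5701,  0.3871, -0.5656]), np.float64(0.0377016385771894))
(array([0.5612, 0.3119, 0.0634]), np.float64(0.1479215855283958))
(array([0.5621, 0.3871, 0.034 ]), np.float64(0.001644905004954951))
(array([0.5501, 0.3205, 0.216 ]), np.float64(0.0043796909526739695))
(array([0.5353, 0.2383, 0.0476]), np.float64(0.0036532572342565114))
(array([0.5337, 0.2367, 0.0384]), np.float64(0.0049428295157328255))
(array([0.5814, 0.3298, 0.1179]), np.float64(0.12729018362684338))
```

```bash
python3 - <<'E'
import re
s=open('m.py').read()
s=s[:s.index("def orange")]+'''def orange(im):
    h=cv2.cvtColor(im,cv2.COLOR_BGR2HSV)
    return cv2.inRange(h,(5,120,90),(14,255,255))//255
'''+s[s.index("def blobs"):]
open('m.py','w').write(s)
E
python3 - <<'E'
from pipe import *
im,_=ld("w1");h=cv2.cvtColor(im,cv2.COLOR_BGR2HSV)
print(h[160,245:270,0]);print(h[160,245:270,1])
for n in ["w1","top0","scene0"]: print([ (b[0],b[1]) for b in blobs(orange(ld(n)[0]),40)])
c,a,b=pipe_ends("w1"); print(a*800/512,b*800/512)
A,B=plane(c,*a,.04),plane(c,*b,.04); print(A,B,(A+B)/2,np.linalg.norm(A-B),np.arctan2(*(A-B)[[1,0]]))
ct,ta,tb=pipe_ends("top0"); cs,sa,sb=pipe_ends("scene0")
print(ta,tb,sa,sb)
print(tri(px2ray(c,*a),px2ray(ct,*ta)),tri(px2ray(c,*b),px2ray(ct,*tb)),tri(px2ray(c,*a),px2ray(cs,*sb)),tri(px2ray(c,*b),px2ray(cs,*sa)))
E
```

```text
[29 21 19 18 18 16 12 11 13 14 15 15 16 15 14 13 12 13 17 22 23 23 23 24
 25]
[ 98 116 124 134 130 135 162 173 169 161 155 153 154 158 159 163 171 160
 134 115 110 111 110 108 106]
[(array([ 250,   99,   14,  152, 1561], dtype=int32), ((256.5, 174.5), (151.0, 13.0), 90.0)), (array([160, 109,  16,  50, 500], dtype=int32), ((166.81959533691406, 133.4690704345703), (50.02436828613281, 13.100090026855469), 84.47245788574219)), (array([168, 221,  15,  37, 363], dtype=int32), ((175.18968200683594, 238.77587890625), (36.29087829589844, 12.373777389526367), 85.2363510131836))]
[(array([103, 172,  58,  17, 259], dtype=int32), ((131.50367736816406, 179.4842071533203), (58.46294021606445, 4.739360809326172), 13.13402271270752)), (array([ 97, 205,  17,   7,  70], dtype=int32), ((105.0384750366211, 207.80770874023438), (16.081523895263672, 4.706787109375), 11.309932708740234)), (array([137, 214,  19,   8,  80], dtype=int32), ((146.0941162109375, 217.0764617919922), (18.22216033935547, 4.664004802703857), 12.528807640075684))]
[(array([268,  13,  20,   6,  91], dtype=int32), ((277.5, 15.5), (5.0, 
[... 276 characters left out ...]
3, 3.0756874084472656), 19.98310661315918)), (array([342, 212,  52,  21, 217], dtype=int32), ((367.5357971191406, 221.90542602539062), (54.777442932128906, 4.701709747314453), 20.72555923461914))]
[400.3742 153.8891] [401.1768 391.4181]
[0.5669 0.3852 0.04  ] [0.5366 0.2355 0.04  ] [0.5517 0.3103 0.04  ] 0.1527416071914155 1.3712697952271582
[102.5245 172.8371] [160.4419 186.3072] [341.5146 211.8701] [393.7165 231.5158]
(array([0.5667, 0.3852, 0.0471]), np.float64(0.00028246219518583866)) (array([0.5371, 0.2383, 0.0457]), np.float64(7.826432749196918e-05)) (array([0.5669, 0.3853, 0.0382]), np.float64(8.385316451343705e-05)) (array([0.5381, 0.2389, 0.0416]), np.float64(0.0053841495591121806))
```

Call:
servo_tool([
  [-1, -2, -20, 0, 0],
  [-1, -2, -42, 0, 0],
  [-1, -2, -64, 0, 0],
  [-1, -2, -86, 0, 0],
  [-1, -2, -108, 0, 0],
  [-1, -2, -130, 0, 0],
  [-1, -2, -150, 0, 0],
  [-1, -2, -165, 0, 0],
  [-1, -2, -178, 0, 0],
  [-1, -2, -178, 0, 0],
])

```text
clock: 2.7
position: [0.551, 0.311, 0.0211]
tool_rot: [-3.14, 0.002, 1.369]
force: [-0.3, -0.1, -0.2]
grip_width: 0.0427
```

Call:
servo_tool([
  [0, 0, 0, 0, 1],
  [0, 0, 0, 0, 1],
  [0, 0, 0, 0, 1],
  [0, 0, 0, 0, 1],
  [0, 0, 0, 0, 1],
  [0, 0, 0, 0, 1],
  [0, 0, 0, 0, 1],
  [0, 0, 0, 0, 1],
  [0, 0, 0, 0, 1],
  [0, 0, 0, 0, 1],
], squeeze=100)

```text
clock: 3.53
position: [0.5528, 0.3118, 0.0246]
tool_rot: [3.14, -0.001, 1.369]
force: [-1.3, -0.5, 5.8]
grip_width: 0.0088
```

```bash
python3 shot.py w2
```

```text
3.5833 [0.55273769 0.31183083 0.02464087] [ 3.14024231e+00 -1.38863579e-03  1.36868963e+00] 0.008661169705660159 [-0.00816088 -0.58368791  6.19658319] [-0.76971781  0.82099396  0.24902592  1.71112071 -0.3044401   0.64562065
 -0.55469021]
```

View pics/w2b.png

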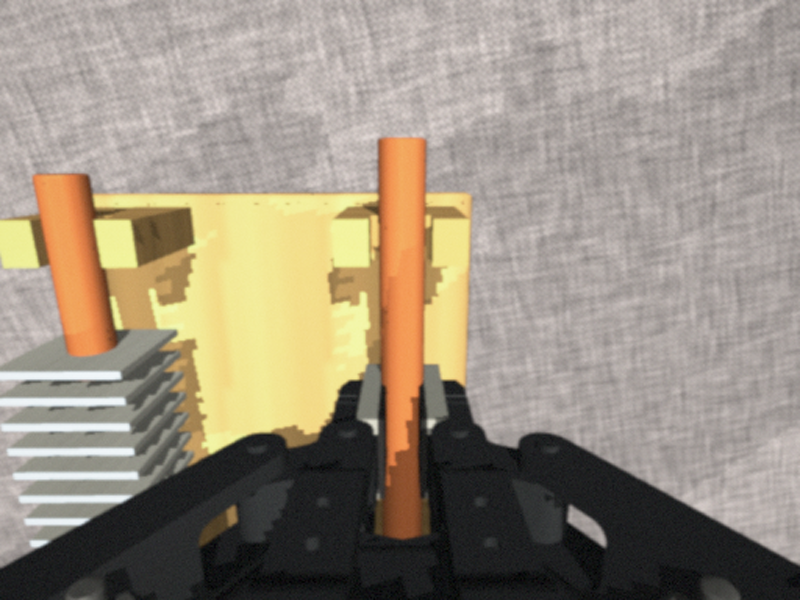

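Call:
servo_tool([
  [0, 0, 5, 0, 1],
  [0, 0, 12, 0, 1],
  [0, 0, 22, 0, 1],
  [0, 0, 35, 0, 1],
  [0, 0, 50, 0, 1],
  [0, 0, 65, 0, 1],
  [0, 0, 80, 0, 1],
  [0, 0, 90, 0, 1],
  [0, 0, 90, 0, 1],
  [0, 0, 90, 0, 1],
])

```text
clock: 4.42
position: [0.5522, 0.3117, 0.114]
tool_rot: [3.141, -0.001, 1.369]
force: [-0.2, -0.5, -1.3]
grip_width: 0.0085
```

```bash
python3 shot.py w3; python3 shot.py s3 scene
python3 - <<'E'
from pipe import *
np.set_printoptions(precision=4,suppress=True)
im,c=ld("s3"); print([(b[0],b[1]) for b in blobs(orange(im),40)])
E
```

```text
4.4667 [0.55181697 0.31147817 0.11312699] [-3.14138037e+00  3.92191036e-05  1.36888963e+00] 0.009073981433542436 [-0.27068742 -0.63557044 -1.43312921] [-0.80285416  0.69687091  0.29907374  1.68327565 -0.26644711  0.80183979
 -0.58498683]
4.5167 [0.55168823 0.3113568  0.11270847] [-3.14094717e+00  5.49143649e-04  1.36882149e+00] 0.008486207641880522 [-0.05740783 -0.30494597 -0.64516701] [-0.80275081  0.69749746  0.29897198  1.68337038 -0.26648484  0.80179237
 -0.58498559]
[(array([268,  13,  13,   9,  83], dtype=int32), ((274.0, 17.0), (8.0, 12.0), 90.0)), (array([343,  15,   9,   8,  58], dtype=int32), ((347.0, 18.5), (7.0, 8.0), 90.0)), (array([265,  30,  10,  50, 182], dtype=int32), ((269.57232666015625, 54.55361557006836), (7.590517520904541, 48.8889274597168), 2.862405300140381)), (array([336,  42,  11,  49, 147], dtype=int32), ((340.57421875, 65.88777923583984), (5.4449944496154785, 48.73420333862305), 6.911227226257324)), (array([348, 189,  20,  10,  83], dtype=int32), ((356.9598388671875, 194.4853973388672), (20.59001922607422, 5.5533246994018555), 19.98310661315918)), (array([378, 199,  25,  13, 133], dtype=int32), ((389.4306640625, 205.56568908691406), (25.972471237182617, 6.407682418823242), 19.983108520507812))]
```

View pics/w3b.png

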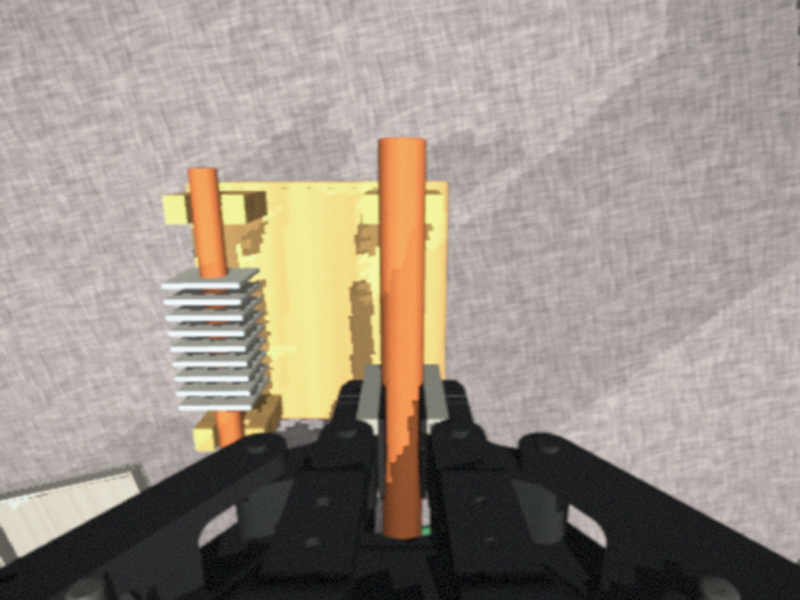

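View pics/s3b.png

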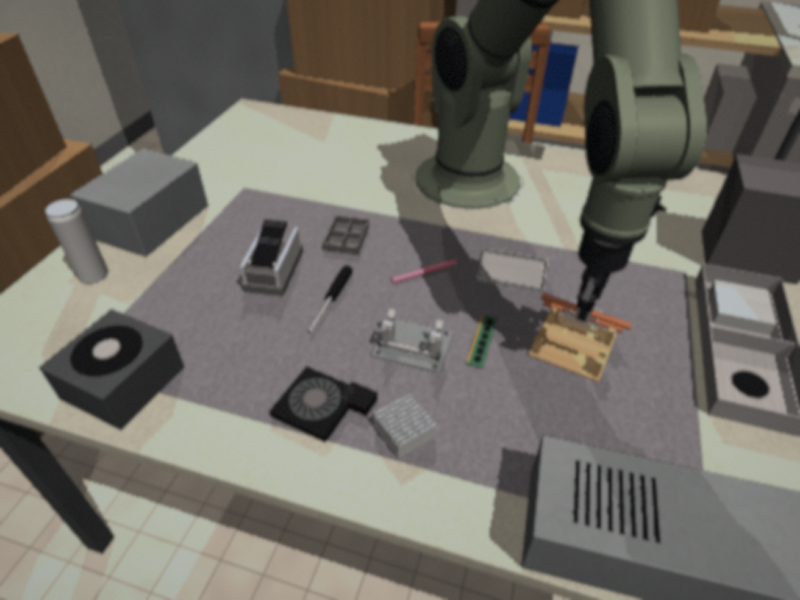

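The pipe is held level: its far end stays at (402,138) and it is symmetric between the pads. Next I'll view the jig from two sides with the wrist camera.

Call:
servo_tool([
  [0, -25, 20, 0.02, 1],
  [-1, -60, 40, 0.04, 1],
  [-2, -100, 60, 0.06, 1],
  [-3, -140, 75, 0.08, 1],
  [-4, -180, 87, 0.1, 1],
  [-5, -220, 87, 0.13, 1],
  [-6, -255, 87, 0.15, 1],
  [-7, -285, 87, 0.18, 1],
  [-7, -310, 87, 0.2, 1],
  [-7, -321, 87, 0.2, 1],
])

```text
clock: 5.35
position: [0.5444, -0.0134, 0.1998]
tool_rot: [-3.141, 0.001, 1.566]
force: [-0.1, -0.1, -0.4]
grip_width: 0.0088
```

Call:
servo_tool([
  [0, 0, 0, 0, 1],
  [0, 0, 0, 0, 1],
  [0, 0, 0, 0, 1],
  [0, 0, 0, 0, 1],
  [0, 0, 0, 0, 1],
  [0, 0, 0, 0, 1],
  [0, 0, 0, 0, 1],
  [0, 0, 0, 0, 1],
  [0, 0, 0, 0, 1],
  [0, 0, 0, 0, 1],
])

```text
clock: 6.18
position: [0.5451, -0.0095, 0.2003]
tool_rot: [3.142, -0.0, 1.569]
force: [-0.1, 0.4, -0.7]
grip_width: 0.0087
```

```bash
python3 shot.py w4
```

```text
6.2333 [ 0.54503332 -0.00950094  0.20032414] [ 3.14158997e+00 -4.56879520e-05  1.56872493e+00] 0.008364550970314565 [ 0.59297688  0.44227583 -0.37400868] [-0.32134818  0.45008903  0.31194302  1.85710129 -0.17697376  0.86126409
  0.07515603]
```

Call:
servo_tool([
  [15, 0, 0, 0, 1],
  [35, 0, 0, 0, 1],
  [55, 0, 0, 0, 1],
  [75, 0, 0, 0, 1],
  [95, 0, 0, 0, 1],
  [105, 0, 0, 0, 1],
  [110, 0, 0, 0, 1],
  [110, 0, 0, 0, 1],
  [110, 0, 0, 0, 1],
  [110, 0, 0, 0, 1],
])

```text
clock: 7.07
position: [0.6544, -0.0096, 0.2004]
tool_rot: [-3.141, -0.0, 1.569]
force: [-0.0, 0.4, -0.3]
grip_width: 0.0083
```

```bash
python3 shot.py w5
```

```text
7.1167 [ 0.6544637  -0.00952404  0.2004957 ] [-3.14146297e+00 -1.52954026e-04  1.56863640e+00] 0.00847553478607887 [ 0.41090933 -0.20090636 -0.70673243] [-0.26841804  0.62068777  0.30266428  1.55855754 -0.20845318  0.99435789
  0.09298188]
```

View pics/w4b.png

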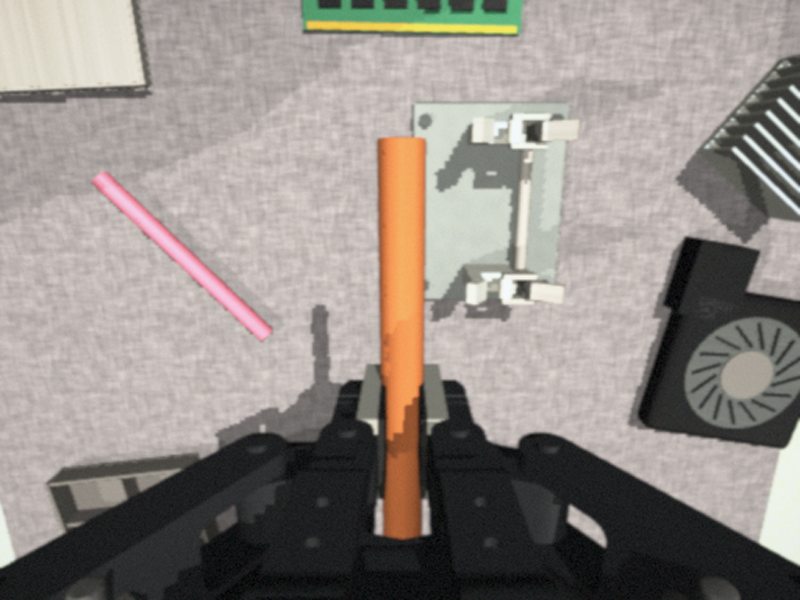

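View pics/w5b.png

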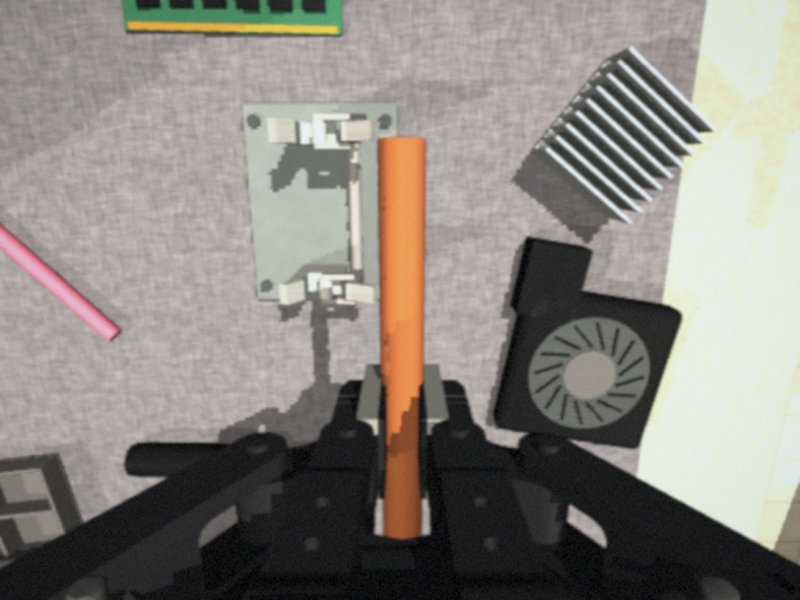

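```bash
python3 - <<'E'
import cv2,numpy as np
a=cv2.imread("pics/w4.png");b=cv2.imread("pics/w5.png")
f=lambda im,x,y,w,h,k:cv2.resize(im[y:y+h,x:x+w],(w*k,h*k),interpolation=cv2.INTER_CUBIC)
can=np.zeros((600,800,3),np.uint8)
can[:552,:396]=f(a,290,60,66,92,6)[:552]; can[:552,400:796]=f(b,168,60,66,92,6)[:552]
cv2.imwrite("pics/c45.png",can); 
E
```

```text
(no output)
```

View pics/c45.png

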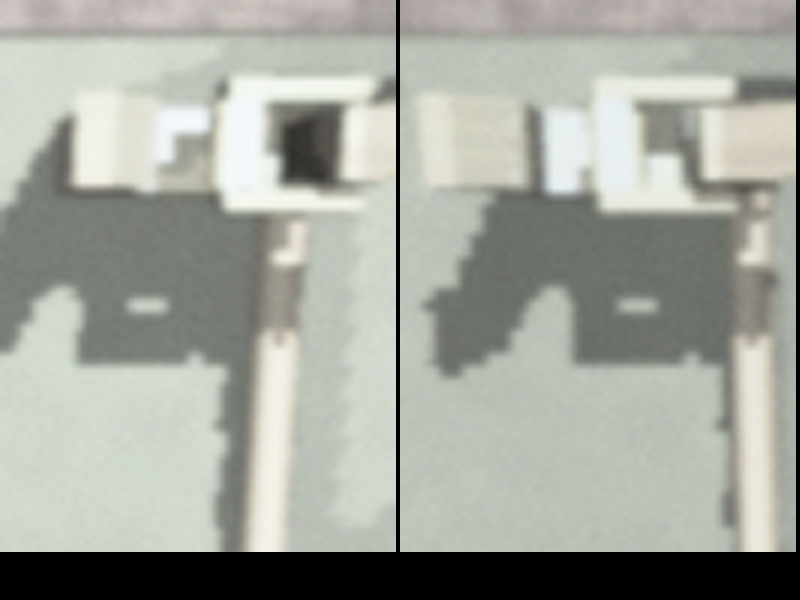

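```bash
python3 - <<'E'
from m import *
np.set_printoptions(precision=4,suppress=True)
def edge(n,cols,rows,sign):
    im,c=ld(n); im=cv2.GaussianBlur(im,(3,3),0).astype(float); q=im[...,1]-im[...,2]
    P=[]
    for r in rows:
        d=np.diff(q[r,cols[0]:cols[1]])*sign; i=d.argmax()
        # threshold crossing mid
        P.append(plane(c,cols[0]+i+.5,r,.006))
    P=np.array(P); vx,vy,x,y=cv2.fitLine(P[:,:2].astype(np.float32),cv2.DIST_HUBER,0,.01,.01).ravel()
    print(n,len(P),"x at y=.03:",x+(0.03-y)*vx/vy,"yaw",-np.arctan(vx/vy),"res",np.std(P[:,0]))
edge("w5",(148,180),range(75,180),1)
edge("w4",(340,375),range(95,175),-1)
def edgeh(n,rows,cols,sign):
    im,c=ld(n); im=cv2.GaussianBlur(im,(3,3),0).astype(float); q=im[...,1]-im[...,2]
    P=[]
    for k in cols:
        d=np.diff(q[rows[0]:rows[1],k])*sign; P.append(plane(c,k,rows[0]+d.argmax()+.5,.006))
    P=np.array(P); vx,vy,x,y=cv2.fitLine(P[:,:2].astype(np.float32),cv2.DIST_HUBER,0,.01,.01).ravel()
    print(n,"y at x=.6:",y+(0.6-x)*vy/vx,"yaw",np.arctan(vy/vx))
edgeh("w5",(58,76),range(165,240),1); edgeh("w4",(58,76),range(280,355),1)
edgeh("w5",(180,205),range(172,182),-1)
c4=ld("w4")[1];c5=ld("w5")[1]
k=1/6
def T(name,p4,p5):
    a=(290+p4[0]*k-.5,60+p4[1]*k-.5); b=(168+(p5[0]-400)*k-.5,60+p5[1]*k-.5)
    print(name,*tri(px2ray(c4,*a),px2ray(c5,*b)))
T("roller left edge",(222,145),(597,145)); T("arm plate tl",(230,78),(594,78))
T("tall prong left", (75,140),(421,140)); T("tall prong bl",(75,187),(422,185))
T("slot left?",(157,190),(543,190)); T("shaft left @y",(258,400),(736,400))
E
```

```text
w5 105 x at y=.03: 0.5517208 yaw -0.0030008117 res 0.0004311229079083681
w4 80 x at y=.03: 0.6507349 yaw -0.0013304511 res 0.0005322187396509893
w5 y at x=.6: 0.09499593 yaw -0.0027249039
w4 y at x=.6: 0.09562989 yaw -0.00608946
w5 y at x=.6: 0.035660595 yaw 1.0927111
roller left edge [0.605  0.0755 0.0517] 0.00019877679590444216
arm plate tl [0.6053 0.0844 0.0533] 0.00019862249681203934
tall prong left [0.5824 0.0757 0.0623] 0.00020257173837542937
tall prong bl [0.5824 0.0695 0.0637] 0.00046720008829812914
slot left? [0.5964 0.0694 0.0493] 0.0002004730702719927
shaft left @y [0.6204 0.0369 0.0176] 0.0001970281364728451
```

```bash
python3 - <<'E'
from pipe import *
for n,z in (("w4",.2003),("w5",.2005)):
    im,c=ld(n); p=max(blobs(orange(im),300),key=lambda b:b[0][4])[2]
    p=p[(p[:,1]>92)&(p[:,1]<230)]
    for lo,hi in ((95,115),(200,225)):
        q=p[(p[:,1]>lo)&(p[:,1]<hi)]; u,v=q.mean(0); print(n,q[:,0].min(),q[:,0].max(),plane(c,u,v,z+.016))
    print("far end",plane(c,256.5,89,z+.016+.004))
E
```

```text
w4 242.0 271.0 [0.5441 0.0592 0.2163]
w4 244.0 270.0 [0.5446 0.0152 0.2163]
far end [0.5445 0.0649 0.2203]
w5 242.0 271.0 [0.654  0.0591 0.2165]
w5 244.0 270.0 [0.6539 0.0154 0.2165]
far end [0.6539 0.0648 0.2205]
```

Call:
servo_tool([
  [-10, 8, -5, 0, 1],
  [-22, 18, -15, 0, 1],
  [-36, 30, -30, 0, 1],
  [-46, 37, -50, 0, 1],
  [-52, 40, -70, 0, 1],
  [-52, 40, -90, 0, 1],
  [-52, 40, -105, 0, 1],
  [-52, 40, -110, 0, 1],
  [-52, 40, -110, 0, 1],
  [-52, 40, -110, 0, 1],
])

```text
clock: 7.95
position: [0.6032, 0.0303, 0.091]
tool_rot: [3.141, -0.0, 1.569]
force: [-0.8, 0.4, 0.4]
grip_width: 0.009
```

```bash
python3 shot.py w6; python3 shot.py s6 scene
python3 - <<'E'
import cv2,numpy as np
a=cv2.imread("pics/w6.png");b=cv2.imread("pics/s6.png")
f=lambda im,x,y,w,h,k:cv2.resize(im[y:y+h,x:x+w],(w*k,h*k),interpolation=cv2.INTER_CUBIC)
can=np.zeros((600,800,3),np.uint8)
can[:480,:400]=f(a,156,0,200,240,2); can[:500,400:800]=f(b,220,140,80,100,5)
cv2.imwrite("pics/c6.png",can)
E
```

```text
8.0 [0.60349263 0.03038331 0.09135249] [ 3.14038231e+00 -1.37441576e-04  1.56858574e+00] 0.008494073813093828 [ 1.12350506  0.41629947 -0.33999215] [-0.3211344   0.68260658  0.25442292  1.77631599 -0.24532776  0.71239886
  0.06283258]
8.05 [0.60357587 0.03042601 0.09141917] [ 3.14011631e+00 -2.01383165e-04  1.56866515e+00] 0.008891999643822979 [0.89247044 0.52684211 0.11451309] [-0.32115938  0.68249956  0.25440236  1.7762931  -0.24536455  0.71225388
  0.06289522]
```

View pics/c6.png

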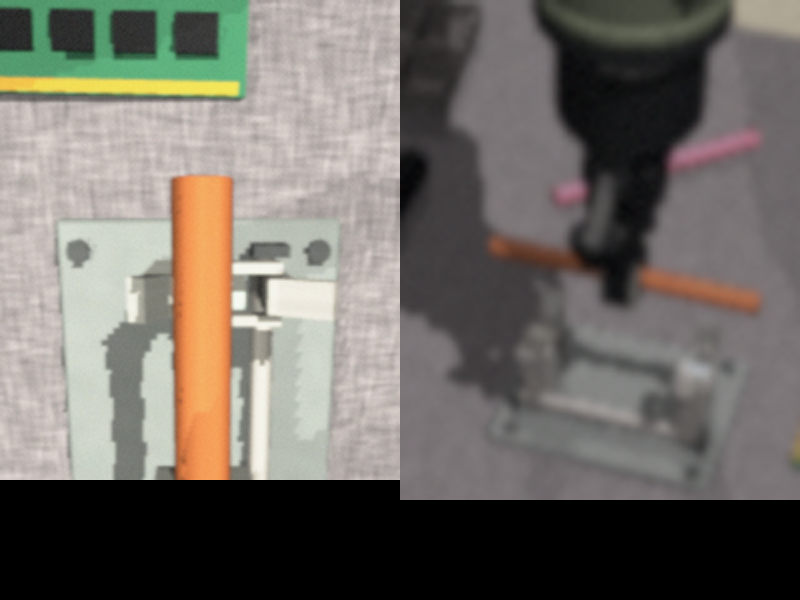

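```bash
python3 - <<'E'
from pipe import *
im,c=ld("w6")
q=cv2.GaussianBlur(im,(3,3),0).astype(float);q=q[...,1]-q[...,2]
for r in (114,116,118,120,125,128):
    l=175+np.diff(q[r,175:200]).argmax()+.5; rr=310+(-np.diff(q[r,310:335])).argmax()+.5
    A,B=plane(c,l,r,.006),plane(c,rr,r,.006)
    m=orange(im)[r,200:300]; u=200+np.flatnonzero(m).mean()
    print(l,rr,A,B,(A+B)[0]/2,plane(c,u,r,.0914+.016))
E
```

```text
182.5 326.5 [0.5512 0.0922 0.006 ] [0.6512 0.092  0.006 ] 0.6012315590006071 [0.6024 0.0957 0.1074]
182.5 326.5 [0.5511 0.0909 0.006 ] [0.6513 0.0906 0.006 ] 0.6012247668008366 [0.6024 0.0949 0.1074]
184.5 325.5 [0.5524 0.0895 0.006 ] [0.6507 0.0893 0.006 ] 0.6015657920642646 [0.6024 0.0942 0.1074]
183.5 325.5 [0.5517 0.0882 0.006 ] [0.6508 0.0879 0.006 ] 0.6012107324179503 [0.6023 0.0934 0.1074]
183.5 324.5 [0.5514 0.0848 0.006 ] [0.6503 0.0845 0.006 ] 0.6008428667236547 [0.6024 0.0915 0.1074]
184.5 324.5 [0.552  0.0827 0.006 ] [0.6504 0.0824 0.006 ] 0.6011827622761461 [0.6024 0.0904 0.1074]
```

Call:
servo_tool([
  [-1, 0, -8, 0, 1],
  [-1, 0, -20, 0, 1],
  [-1, 0, -32, 0, 1],
  [-1, 0, -40, 0, 1],
  [-1, 0, -46, 0, 1],
  [-1, 0, -52, 0, 1],
  [-1, 0, -58, 0, 1],
  [-1, 0, -63, 0, 1],
  [-1, 0, -67, 0, 1],
  [-1, 0, -67, 0, 1],
])

```text
clock: 8.88
position: [0.6029, 0.0303, 0.0233]
tool_rot: [3.14, 0.0, 1.568]
force: [-3.2, -0.2, 14.0]
grip_width: 0.0087
```

```bash
python3 shot.py s7 scene;python3 shot.py w7
cat > c2.py <<'E'
import cv2,numpy as np,sys
a=cv2.imread(f"pics/{sys.argv[1]}.png");b=cv2.imread(f"pics/{sys.argv[2]}.png")
f=lambda im,x,y,w,h,k:cv2.resize(im[y:y+h,x:x+w],(w*k,h*k),interpolation=cv2.INTER_CUBIC)
can=np.zeros((600,800,3),np.uint8)
can[:600,:400]=f(a,156,40,200,300,2); can[:500,400:800]=f(b,220,140,80,100,5)
cv2.imwrite(f"pics/c_{sys.argv[1]}.png",can)
E
python3 c2.py w7 s7
```

```text
8.9333 [0.60291054 0.03046995 0.02364001] [ 3.14003797e+00 -2.63870792e-04  1.56841783e+00] 0.00849913796876359 [-3.21802117  2.62087978 12.74090798] [-0.29409032  0.78376903  0.21450015  1.79688707 -0.27423956  0.58838399
  0.08626163]
8.9833 [0.60297182 0.03039382 0.02383462] [ 3.13983030e+00 -1.95583876e-04  1.56851881e+00] 0.008349592534697083 [-2.6515904  10.16130338 22.92411608] [-0.29410234  0.78345688  0.21464404  1.79689089 -0.27411108  0.5884951
  0.08634624]
```

View pics/c_w7.png

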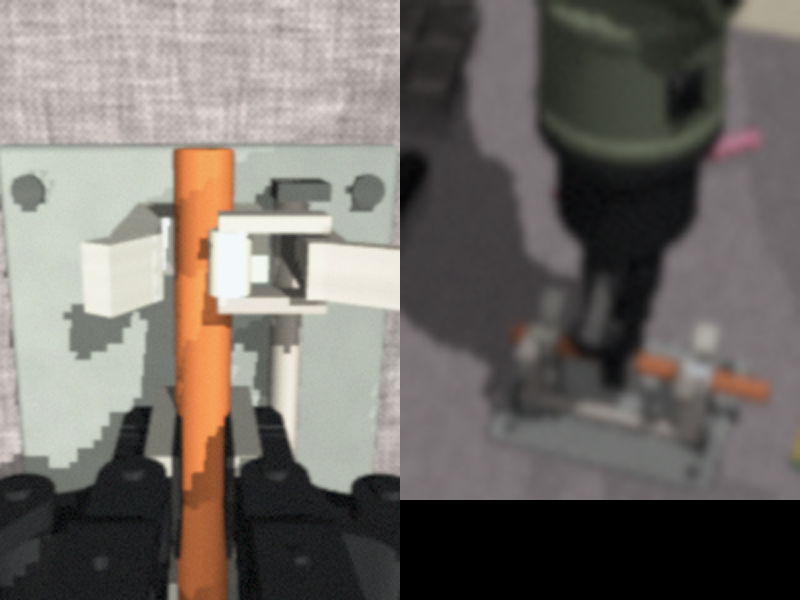

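The roller is over the top of the pipe and the force shows it has bottomed in the forks. Releasing it now.

Call:
servo_tool([
  [0, 0, 2, 0, 0.2],
  [0, 0, 3, 0, 0.2],
  [0, 0, 3, 0, 0.2],
  [0, 0, 3, 0, 0.2],
  [0, 0, 3, 0, 0.2],
  [0, 0, 3, 0, 0.2],
  [0, 0, 6, 0, 0.2],
  [0, 0, 16, 0, 0.2],
  [0, 0, 32, 0, 0.2],
  [0, 0, 50, 0, 0.2],
])

```text
clock: 9.82
position: [0.6017, 0.0304, 0.0741]
tool_rot: [-3.141, 0.0, 1.569]
force: [-0.5, -0.0, 0.3]
grip_width: 0.0341
```

Call:
servo_tool([
  [0, 0, 20, 0, 0.2],
  [0, 0, 45, 0, 0.2],
  [0, 0, 70, 0, 0.2],
  [0, -5, 95, 0, 0.2],
  [0, -15, 115, 0, 0.2],
  [0, -25, 125, 0, 0.2],
  [0, -30, 125, 0, 0.2],
  [0, -30, 125, 0, 0.2],
  [0, -30, 125, 0, 0.2],
  [0, -30, 125, 0, 0.2],
])

```text
clock: 10.65
position: [0.6015, 0.001, 0.1971]
tool_rot: [-3.14, -0.0, 1.569]
force: [-0.1, -0.6, -0.4]
grip_width: 0.0345
```

```bash
python3 shot.py s8 scene;python3 shot.py w8;python3 c2.py w8 s8
```

```text
10.7 [0.601568   0.00103725 0.19713486] [-3.13976188e+00  1.02998386e-05  1.56933169e+00] 0.03429826068314418 [-0.5651508   0.21503268  1.28757584] [-0.31154214  0.5422467   0.30780882  1.70996562 -0.19763569  0.92175876
  0.07359458]
10.75 [0.60164077 0.00099111 0.19731928] [-3.13999598e+00  5.16319549e-05  1.56934144e+00] 0.03436965772751609 [ 0.1445903  -0.40595644 -0.95402813] [-0.3115941   0.54203483  0.30795598  1.70981112 -0.19757036  0.9218986
  0.07361473]
```

View pics/c_w8.png

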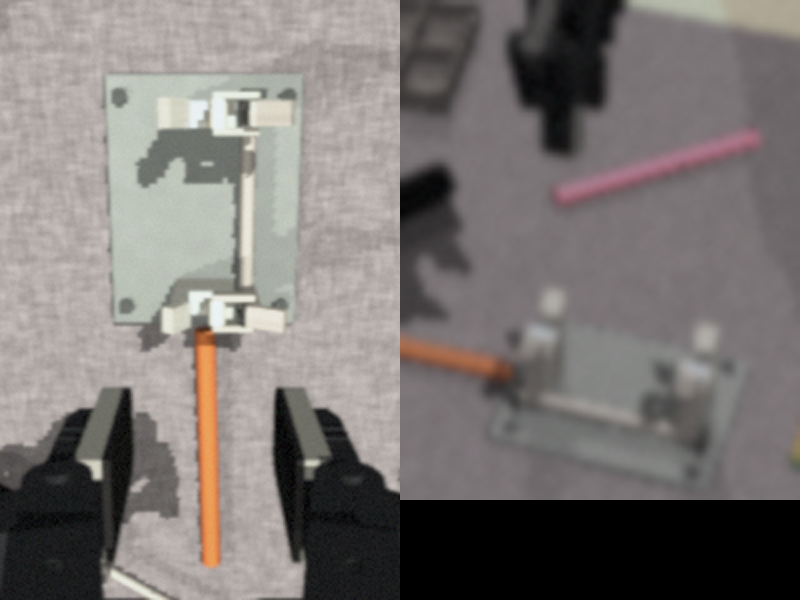

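View pics/w8b.png

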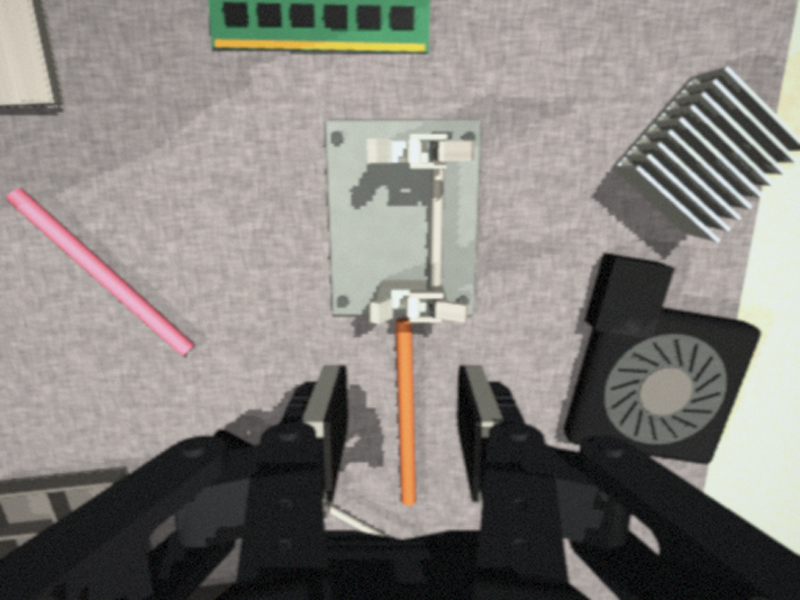

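The pipe has shot out of the jig along -y: it now runs from (404,320) to (408,500), beyond the near fork. I'll look at the other views before moving.

```bash
python3 shot.py t9 top
```

```text
10.8 [0.60175781 0.00090948 0.19749061] [-3.14032172e+00  1.00991182e-04  1.56927232e+00] 0.033935462337369465 [0.45698229 0.5582725  0.3002213 ] [-0.31160164  0.54186415  0.30812836  1.70963091 -0.19753426  0.92193841
  0.07363573]
```

View pics/t9b.png

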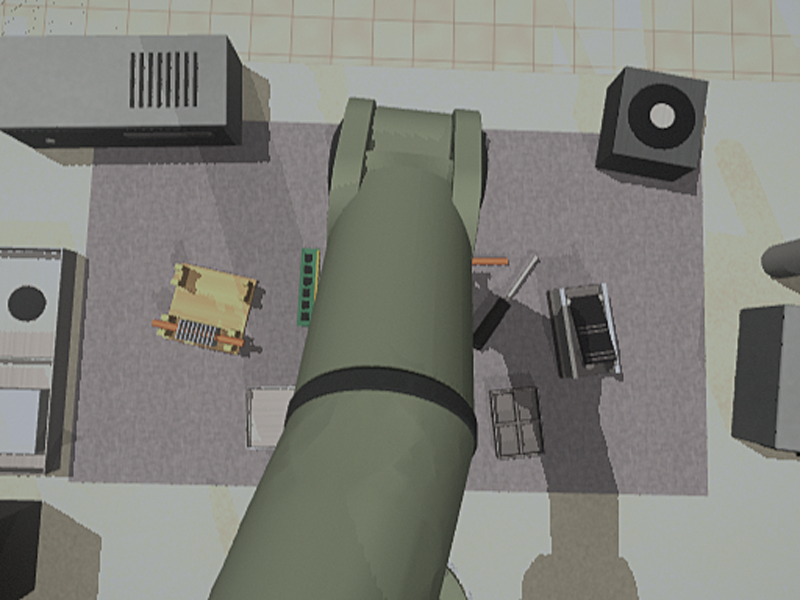

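View pics/s8b.png

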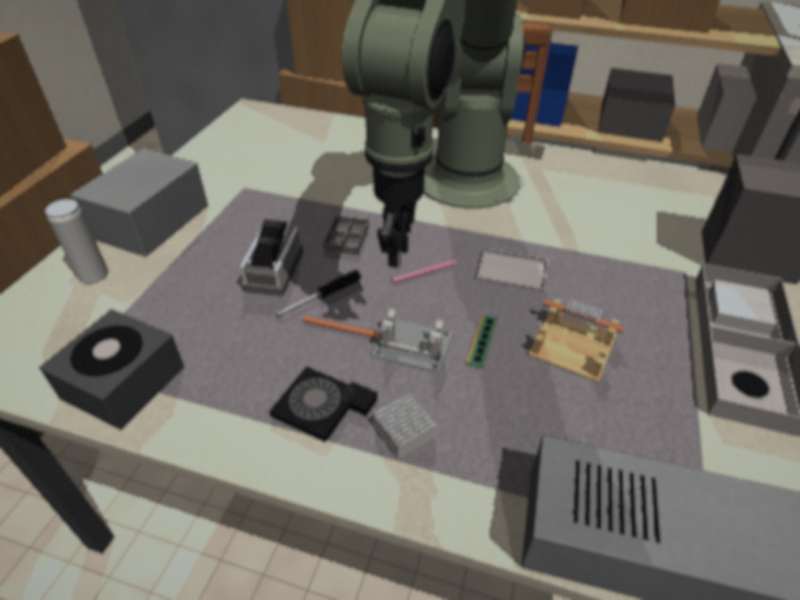

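```bash
python3 - <<'E'
from pipe import *
im,c=ld("w8"); s,cs=ld("s8"); t,ct=ld("t9")
for n in ("w8","s8","t9"):
    for b in blobs(orange(ld(n)[0]),30): print(n,b[0],b[1])
def ends(n,f):
    b=[b for b in blobs(orange(ld(n)[0]),30) if f(b[0])][0]; p=b[2]
    vx,vy,x,y=cv2.fitLine(p,cv2.DIST_L2,0,.01,.01).ravel(); d=np.array([vx,vy]); q=(p-[x,y])@d
    return np.array([x,y])+d*(q.min()-.5), np.array([x,y])+d*(q.max()+.5)
a=ends("w8",lambda s:s[1]>190 and 240<s[0]<275 and s[3]>60); b=ends("s8",lambda s:190<s[0]<215 and s[1]>190); print(a,b)
top=min(a,key=lambda p:p[1]);bot_=max(a,key=lambda p:p[1]); L=min(b,key=lambda p:p[0]);R=max(b,key=lambda p:p[0])
print("near fork end",tri(px2ray(c,*top),px2ray(cs,*R))); print("far end",tri(px2ray(c,*bot_),px2ray(cs,*L)))
for z in(.006,.02,.04): print(z,plane(c,*top,z),plane(c,*bot_,z), plane(cs,*R,z),plane(cs,*L,z))
# screwdriver
t0,ct0=ld("top0")
k=512/800
for nm,p,z in (("tip0",(491,240),.006),("end0",(490,354),.012),("tip1",(538,257),.006),("end1",(478,347),.012),("jn0",(490,298),.01),("jn1",(507,299),.01)):
    print(nm,plane(ct,p[0]*k,p[1]*k,z))
E
```

```text
w8 [ 254  205   12  118 1039] ((259.36566162109375, 263.4910888671875), (117.20903778076172, 9.82634449005127), 88.60282135009766)
s8 [335  14  17   8 115] ((343.0, 17.5), (7.0, 16.0), 90.0)
s8 [336  50   9  41 101] ((339.7255859375, 69.92739868164062), (5.351533889770508, 40.4787483215332), 5.355824947357178)
s8 [349 193  12   6  31] ((354.6000061035156, 195.20001220703125), (12.016655921936035, 2.5298221111297607), 18.434946060180664)
s8 [195 203  47  12 122] ((217.94119262695312, 208.76467895507812), (47.29083251953125, 2.6031653881073), 12.52880859375)
s8 [383 205  15   7  40] ((390.30657958984375, 207.65692138671875), (14.865822792053223, 3.0756874084472656), 19.98310661315918)
t9 [302 165  23   4  91] ((313.0, 166.5), (3.0, 22.0), 90.0)
t9 [ 97 205  17   7  70] ((105.11764526367188, 207.52943420410156), (16.00735092163086, 4.850712299346924), 14.03624439239502)
t9 [137 214  19   8  86] ((146.17648315429688, 217.20587158203125), (18.439088821411133, 4.880936145782471), 12.52880859375)
(array([257.8966, 204.3951], dtype=float32), array([261.0732, 322.5789], dtype=float32)) (array([194.3665, 203.549 ], dtype=float32), array([241.5173, 213.9762], dtype=float32))
near fork end (array([ 0.6017, -0.0375,  0.0041]), np.float64(0.0013142867425837703))
far end (array([ 0.6059, -0.1871,  0.0072]), np.float64(0.0046642983935177825))
0.006 [ 0.6017 -0.0376  0.006 ] [ 0.6054 -0.1909  0.006 ] [ 0.6035 -0.0362  0.006 ] [ 0.6066 -0.1852  0.006 ]
0.02 [ 0.6017 -0.0331  0.02  ] [ 0.6052 -0.1799  0.02  ] [ 0.6158 -0.0317  0.02  ] [ 0.6188 -0.178   0.02  ]
0.04 [ 0.6017 -0.0266  0.04  ] [ 0.605  -0.1643  0.04  ] [ 0.6334 -0.0252  0.04  ] [ 0.6363 -0.1676  0.04  ]
tip0 [ 0.6412 -0.1582  0.006 ]
end0 [ 0.4464 -0.1585  0.012 ]
tip1 [ 0.6143 -0.2397  0.006 ]
end1 [ 0.4575 -0.1381  0.012 ]
jn0 [ 0.5408 -0.1574  0.01  ]
jn1 [ 0.54   -0.1863  0.01  ]
```

The pipe lies flat on the mat with its centre at about (0.604,-0.113) and z about 0.006. It knocked the screwdriver round, and its middle moved by roughly 30 mm. I'll regrasp it, using a gentler squeeze this time and without dwelling in an over-driven pose.

Call:
servo_tool([
  [0, -15, -5, 0.01, 0.2],
  [0, -35, -15, 0.02, 0.2],
  [1, -60, -30, 0.03, 0.2],
  [2, -85, -50, 0.03, 0.2],
  [2, -104, -75, 0.03, 0.2],
  [2, -114, -100, 0.03, 0.2],
  [2, -114, -120, 0.03, 0.2],
  [2, -114, -130, 0.03, 0.2],
  [2, -114, -130, 0.03, 0.2],
  [2, -114, -130, 0.03, 0.2],
])

```text
clock: 11.63
position: [0.6042, -0.113, 0.0685]
tool_rot: [-3.141, -0.0, 1.599]
force: [0.7, -0.0, 0.9]
grip_width: 0.0341
```

```bash
python3 shot.py w10; python3 - <<'E'
from pipe import *
c,a,b=pipe_ends("w10"); print(a*1.5625,b*1.5625,plane(c,*a,.006),plane(c,*b,.006))
E
```

```text
11.6833 [ 0.6046309  -0.11300464  0.06918831] [ 3.14071264e+00 -8.13147096e-06  1.59954359e+00] 0.034018681106808765 [ 0.2979543  -0.57991988  0.28559189] [-0.07286117  0.72811278  0.24084926  1.75419706 -0.25263835  0.68870004
  0.33380441]
[400.4912 480.4765] [400.9946 142.9493] [ 0.6053 -0.1908  0.006 ] [ 0.6013 -0.037   0.006 ]
```

View pics/w10b.png

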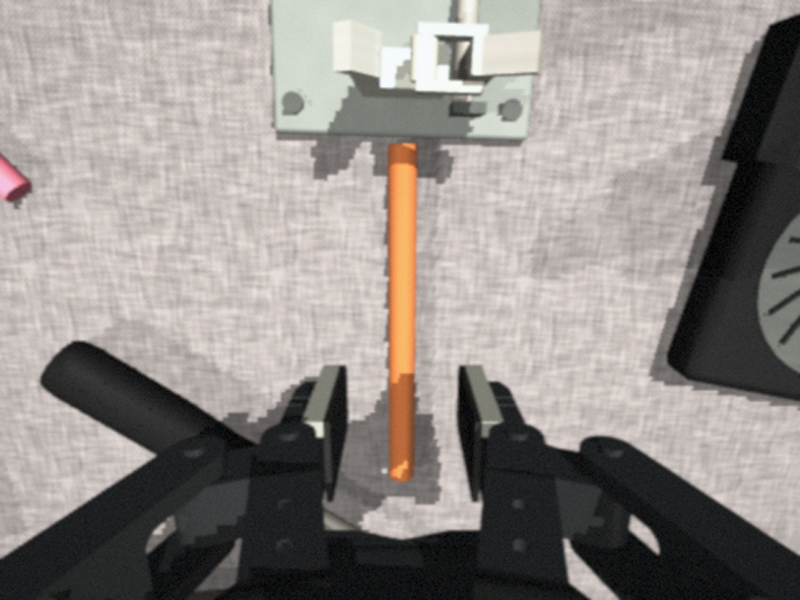

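Call:
servo_tool([
  [-1, 0, -10, 0, 0.2],
  [-1, 0, -20, 0, 0.2],
  [-1, 0, -30, 0, 0.2],
  [-1, 0, -40, 0, 0.2],
  [-1, 0, -48, 0, 0.2],
  [-1, 0, -56, 0, 0.2],
  [-1, 0, -61, 0, 0.2],
  [-1, 0, -64, 0, 0.2],
  [-1, 0, -64, 0, 0.2],
  [-1, 0, -64, 0, 0.2],
], squeeze=40)

```text
clock: 12.52
position: [0.6031, -0.1136, 0.0044]
tool_rot: [3.142, 0.0, 1.599]
force: [-0.1, 0.9, -0.4]
grip_width: 0.0341
```

```bash
python3 -c "
from m import *
o=bot.observe();print(o['position'],o['force'])"
```

```text
[ 0.60312303 -0.11359951  0.00436946] [-0.05855622  0.90170775 -0.37307452]
```

Call:
servo_tool([
  [0, 0, -1.5, 0, 0.2],
  [0, 0, -2, 0, 0.4],
  [0, 0, -2, 0, 0.6],
  [0, 0, -2, 0, 0.8],
  [0, 0, -2, 0, 1],
  [0, 0, -2, 0, 1],
  [0, 0, -2, 0, 1],
  [0, 0, -2, 0, 1],
  [0, 0, -2, 0, 1],
  [0, 0, -2, 0, 1],
], squeeze=40)

```text
clock: 13.35
position: [0.6032, -0.1135, 0.0025]
tool_rot: [3.141, -0.0, 1.599]
force: [-1.7, 0.5, 5.5]
grip_width: 0.0098
```

Call:
servo_tool([
  [0, 0, 3, 0, 1],
  [0, 0, 9, 0, 1],
  [0, 0, 17, 0, 1],
  [0, 0, 27, 0, 1],
  [0, 0, 37, 0, 1],
  [0, 0, 45, 0, 1],
  [0, 0, 50, 0, 1],
  [0, 0, 50, 0, 1],
  [0, 0, 50, 0, 1],
  [0, 0, 50, 0, 1],
])

```text
clock: 14.18
position: [0.6028, -0.1134, 0.052]
tool_rot: [-3.141, -0.0, 1.599]
force: [-0.8, 0.5, -0.4]
grip_width: 0.0099
```

```bash
python3 shot.py w11; python3 shot.py s11 scene; python3 - <<'E'
from pipe import *
c,a,b=pipe_ends("w11"); print(a*1.5625,b*1.5625)
for z in(.055,.06): print(plane(c,*a,z),plane(c,*b,z))
E
```

```text
14.2333 [ 0.60276619 -0.11346984  0.05186065] [-3.14088389e+00 -9.66961643e-05  1.59876190e+00] 0.010255556964517517 [-0.6531471   0.35446798 -1.07220708] [-0.06587517  0.7522535   0.23166128  1.7626708  -0.25967448  0.65730783
  0.34006662]
14.2833 [ 0.60274991 -0.11345055  0.05178888] [-3.14076562e+00 -1.13455439e-04  1.59879220e+00] 0.009984871415065237 [ 0.84234996  0.42974968 -0.06176647] [-0.06587813  0.75238474  0.23163005  1.76263452 -0.25967051  0.65733012
  0.34006234]
[400.2567 131.9969] [401.1344 538.2991]
[ 0.5998 -0.0367  0.055 ] [ 0.6036 -0.1669  0.055 ]
[ 0.5999 -0.0369  0.06  ] [ 0.6035 -0.1625  0.06  ]
```

View pics/w11b.png

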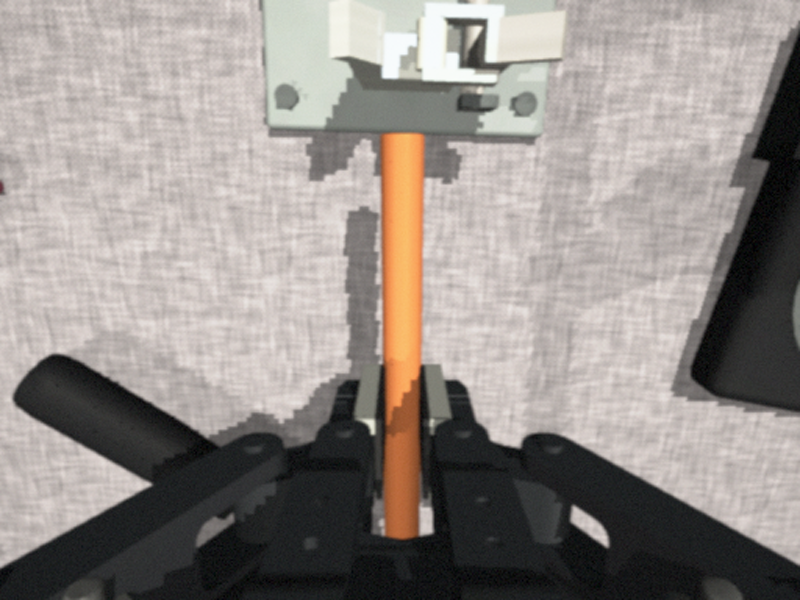

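View pics/s11b.png

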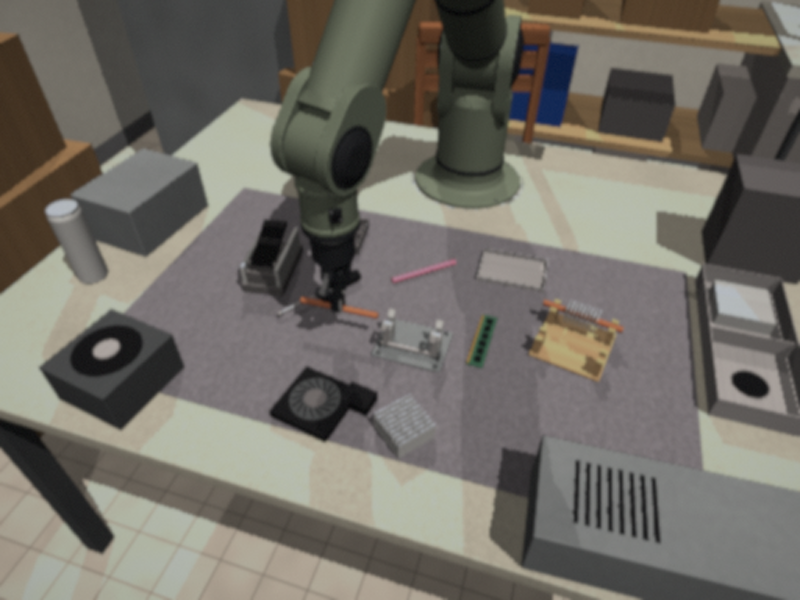

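Call:
servo_tool([
  [0, -3, 25, 0, 1],
  [0, -3, 48, 0, 1],
  [0, 10, 58, 0, 1],
  [0, 35, 58, -0.01, 1],
  [0, 65, 58, -0.02, 1],
  [0, 95, 58, -0.03, 1],
  [0, 120, 58, -0.03, 1],
  [0, 135, 58, -0.03, 1],
  [0, 143, 58, -0.03, 1],
  [0, 143, 58, -0.03, 1],
])

```text
clock: 15.12
position: [0.6029, 0.0313, 0.1099]
tool_rot: [-3.141, -0.0, 1.571]
force: [0.4, 0.4, -0.1]
grip_width: 0.0099
```

Call:
servo_tool([
  [0, 0, -5, 0, 1],
  [0, 0, -10, 0, 1],
  [0, 0, -15, 0, 1],
  [0, 0, -20, 0, 1],
  [0, 0, -24, 0, 1],
  [0, 0, -28, 0, 1],
  [0, 0, -30, 0, 1],
  [0, 0, -30, 0, 1],
  [0, 0, -30, 0, 1],
  [0, 0, -30, 0, 1],
])

```text
clock: 15.95
position: [0.6032, 0.0295, 0.0805]
tool_rot: [3.141, -0.0, 1.569]
force: [-0.2, -0.9, -0.1]
grip_width: 0.01
```

```bash
python3 shot.py w12; python3 shot.py s12 scene; python3 c2.py w12 s12; python3 - <<'E'
from pipe import *
im,c=ld("w12")
q=cv2.GaussianBlur(im,(3,3),0).astype(float);q=q[...,1]-q[...,2]
for r in (105,110,115,120,200):
    l=150+np.diff(q[r,150:200]).argmax()+.5; rr=310+(-np.diff(q[r,310:370])).argmax()+.5
    A,B=plane(c,l,r,.006),plane(c,rr,r,.006)
    m=orange(im)[r,200:300]; u=200+np.flatnonzero(m).mean()
    print(l,rr,A[:2],B[:2],(A+B)[0]/2,plane(c,u,r,.084))
E
```

```text
16.0 [0.60318719 0.02951387 0.08053407] [ 3.14123962e+00 -7.39091846e-05  1.56877445e+00] 0.009889171815832497 [-0.72722477  0.0149952  -1.26261002] [-0.32640555  0.70045969  0.26467598  1.78149984 -0.26671738  0.69431975
  0.08280332]
16.05 [0.60319886 0.02953531 0.08056169] [ 3.14117977e+00 -9.50155396e-05  1.56877279e+00] 0.009923917677033833 [ 0.19864875  0.10872268 -0.98369676] [-0.32642538  0.70040645  0.264664    1.78150829 -0.26671633  0.69429941
  0.08277328]
159.5 310.5 [0.5388 0.0975] [0.6381 0.0973] 0.5884373856780718 [0.6028 0.098  0.084 ]
180.5 329.5 [0.5524 0.0943] [0.6508 0.094 ] 0.6015715437792077 [0.6028 0.096  0.084 ]
179.5 329.5 [0.5515 0.0911] [0.651  0.0908] 0.6012261813360626 [0.6029 0.0939 0.084 ]
179.5 328.5 [0.5513 0.0879] [0.6505 0.0876] 0.6008775842315436 [0.6029 0.0919 0.084 ]
184.5 323.5 [0.551  0.0321] [0.6502 0.0319] 0.6005838891546252 [0.6031 0.0561 0.084 ]
```

View pics/c_w12.png

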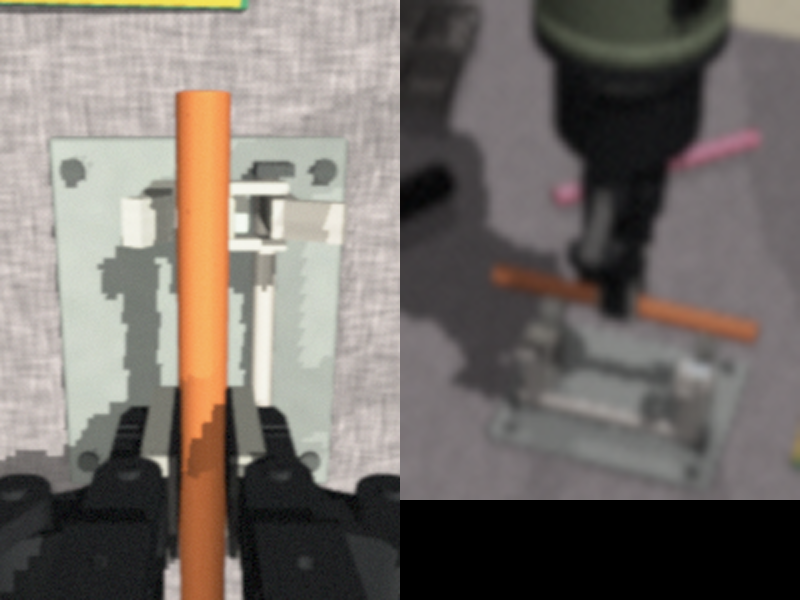

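Call:
servo_tool([
  [-2, 0, -6, 0, 1],
  [-2, 0, -12, 0, 1],
  [-2, 0, -18, 0, 1],
  [-2, 0, -23, 0, 1],
  [-2, 0, -28, 0, 1],
  [-2, 0, -33, 0, 1],
  [-2, 0, -38, 0, 1],
  [-2, 0, -42, 0, 1],
  [-2, 0, -44, 0, 1],
  [-2, 0, -44, 0, 1],
])

```text
clock: 16.88
position: [0.6009, 0.0294, 0.0364]
tool_rot: [-3.141, -0.0, 1.569]
force: [-3.6, 0.9, 7.1]
grip_width: 0.01
```

```bash
python3 shot.py w13; python3 shot.py s13 scene; python3 c2.py w13 s13
```

```text
16.9333 [0.60113486 0.02943477 0.03645452] [ 3.14147231e+00 -1.23348352e-04  1.56864334e+00] 0.0101027654265134 [-1.50558821  0.58366107  5.05936487] [-0.30801204  0.76431617  0.23683884  1.79926083 -0.28694251  0.6114901
  0.0993854 ]
16.9833 [0.6012426  0.02946685 0.03646871] [ 3.14122352e+00 -8.55225003e-05  1.56870479e+00] 0.009828976267140958 [-3.17065865  1.5074703   5.88807037] [-0.30809925  0.76432945  0.23687566  1.79918094 -0.28693762  0.61131338
  0.09936924]
```

View pics/c_w13.png

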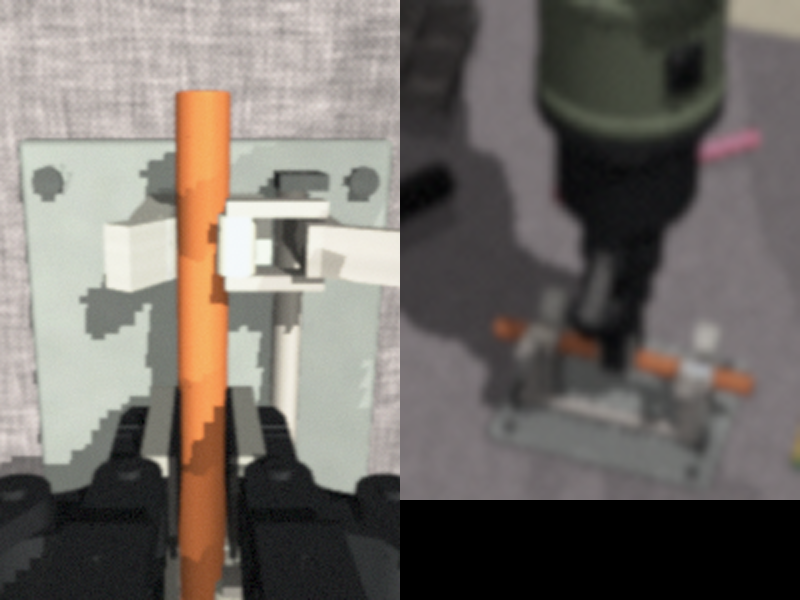

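The roller overlaps less than before and the force is only about 6 N, so the pipe is probably not quite home yet. I'll push a little further.

Call:
servo_tool([
  [0, 0, -1, 0, 1],
  [0, 0, -1.5, 0, 1],
  [0, 0, -2, 0, 1],
  [0, 0, -2.5, 0, 1],
  [0, 0, -3, 0, 1],
  [0, 0, -3.5, 0, 1],
  [0, 0, -4, 0, 1],
  [0, 0, -4, 0, 1],
  [0, 0, -4, 0, 1],
  [0, 0, -4, 0, 1],
])

```text
clock: 17.82
position: [0.6029, 0.0294, 0.0351]
tool_rot: [3.137, -0.001, 1.568]
force: [-10.3, -0.9, 47.7]
grip_width: 0.0099
```

```bash
python3 shot.py w14; python3 shot.py s14 scene; python3 c2.py w14 s14
```

```text
17.8667 [0.60288844 0.02936832 0.03502856] [ 3.13749149e+00 -8.01715799e-04  1.56828002e+00] 0.009918155890210171 [-10.21010333   0.64150909  47.65320239] [-0.3063504   0.76692166  0.23534755  1.79828804 -0.2885803   0.60572841
  0.10079471]
17.9167 [0.60290228 0.02940283 0.03503837] [ 3.13745364e+00 -8.31238809e-04  1.56834383e+00] 0.0101520882821082 [-10.04238124   0.58527388  47.46394801] [-0.30636847  0.76690383  0.23531447  1.79827763 -0.28858502  0.60571094
  0.1008188 ]
```

View pics/c_w14.png

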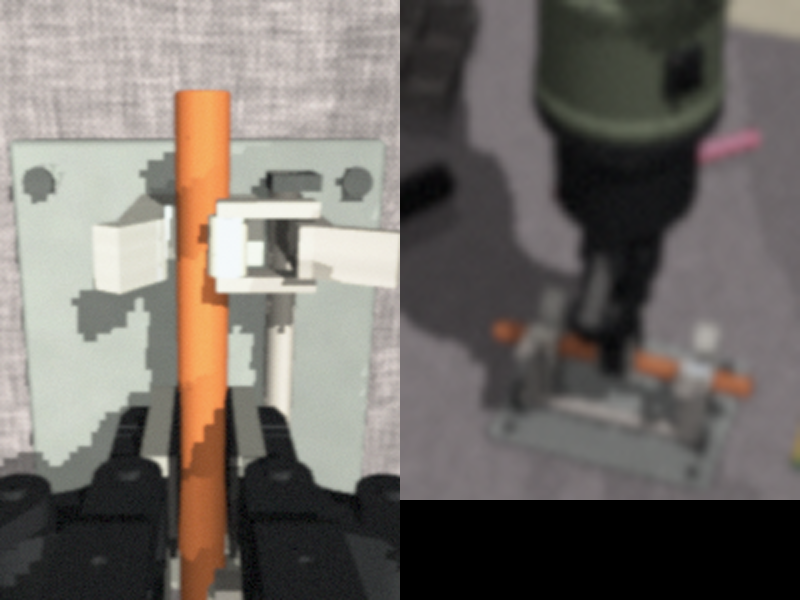

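It has bottomed now (47 N up) and the roller is over the pipe. I'll relax the stored force before opening.

Call:
servo_tool([
  [0.5, 0, 0.5, 0, 1],
  [1, 0, 1, 0, 1],
  [1.5, 0, 1.5, 0, 1],
  [2, 0, 2, 0, 1],
  [2, 0, 2, 0, 1],
  [2, 0, 2, 0, 1],
  [2, 0, 2, 0, 1],
  [2, 0, 2, 0, 1],
  [2, 0, 2, 0, 1],
  [2, 0, 2, 0, 1],
], squeeze=20)

```text
clock: 18.75
position: [0.6031, 0.0294, 0.0353]
tool_rot: [3.141, -0.0, 1.569]
force: [-10.7, -0.0, 25.5]
grip_width: 0.0099
```

```bash
python3 -c "
from m import *
o=bot.observe();print(o['position'],o['force'],o['moment'],o['grip_width'])"
```

```text
[0.60309546 0.02942823 0.03533686] [-10.69104625  -0.04515762  25.52430046] [-2.67784579e-02  2.23715764e+00  2.03954358e-03] 0.009893752818289362
```

Call:
servo_tool([
  [-0.5, 0, 0.5, 0, 1],
  [-1, 0, 1, 0, 1],
  [-1.5, 0, 1.5, 0, 1],
  [-1.5, 0, 1.7, 0, 1],
  [-1.5, 0, 1.7, 0, 1],
  [-1.5, 0, 1.7, 0, 1],
  [-1.5, 0, 1.7, 0, 1],
  [-1.5, 0, 1.7, 0, 1],
  [-1.5, 0, 1.7, 0, 1],
  [-1.5, 0, 1.7, 0, 1],
], squeeze=20)

```text
clock: 19.58
position: [0.6015, 0.0295, 0.0359]
tool_rot: [-3.141, 0.0, 1.569]
force: [-0.1, -0.4, 0.2]
grip_width: 0.0101
```

```bash
python3 -c "
from m import *
o=bot.observe();print(o['position'],o['force'],o['moment'],o['grip_width'])"; python3 shot.py w15
```

```text
[0.60151624 0.02947255 0.03593908] [-0.13459811 -0.41976112  0.17428974] [ 0.01831015 -0.00298225 -0.04200714] 0.010064986525986547
19.6333 [0.60150227 0.02946879 0.03593988] [-3.14147651e+00  2.02749915e-05  1.56875877e+00] 0.0098955895939826 [-1.05113506 -0.19533506 -0.78292283] [-0.30789096  0.76563911  0.23674084  1.79811963 -0.28700094  0.6115651
  0.09941367]
```

View pics/w15b.png

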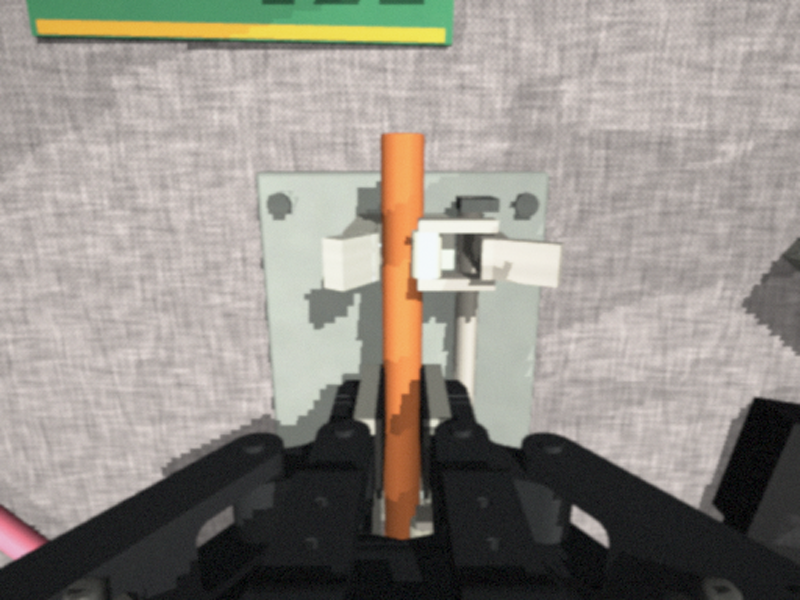

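Forces are now essentially zero and the pipe is in the slot. Opening slowly without moving.

Call:
servo_tool([
  [0, 0, 0, 0, 0.85],
  [0, 0, 0, 0, 0.82],
  [0, 0, 0, 0, 0.79],
  [0, 0, 0, 0, 0.76],
  [0, 0, 0, 0, 0.73],
  [0, 0, 0, 0, 0.7],
  [0, 0, 0, 0, 0.65],
  [0, 0, 0, 0, 0.6],
  [0, 0, 0, 0, 0.5],
  [0, 0, 0, 0, 0.4],
])

```text
clock: 20.47
position: [0.6016, 0.0294, 0.036]
tool_rot: [3.142, 0.0, 1.569]
force: [0.4, 0.4, -0.6]
grip_width: 0.0254
```

```bash
python3 shot.py w16;  python3 shot.py s16 scene; python3 c2.py w16 s16
```

```text
20.5167 [0.60155238 0.02945224 0.03598566] [-3.14157862e+00  5.04427867e-05  1.56875700e+00] 0.02610656921337986 [-0.55013033 -0.14075243 -0.7749918 ] [-0.30791192  0.76559029  0.23679827  1.79806753 -0.28697502  0.61157109
  0.09940264]
20.5667 [0.60153585 0.02948923 0.03597471] [-3.14156201e+00 -6.23968009e-06  1.56873110e+00] 0.02552472168352235 [ 0.30654287 -0.09983232  0.32396249] [-0.30790816  0.76558873  0.23674061  1.79809575 -0.28701686  0.61155171
  0.09937778]
```

View pics/c_w16.png

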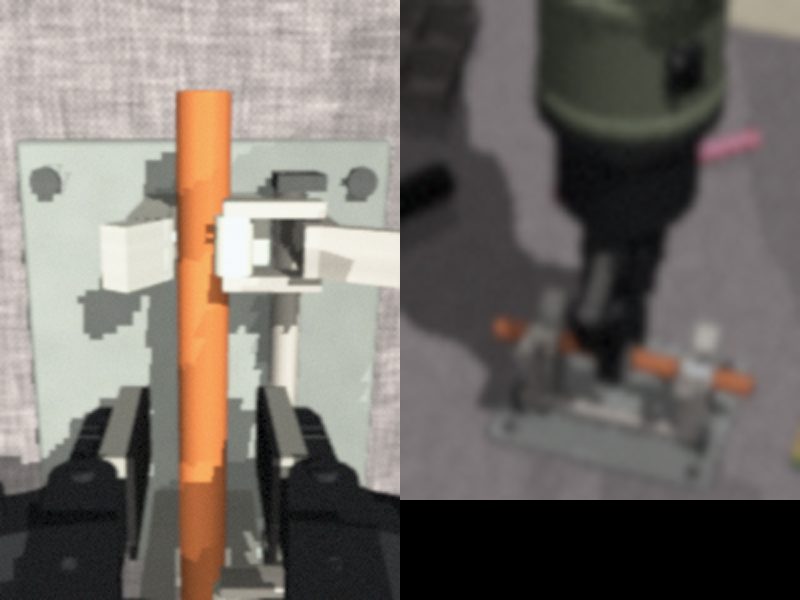

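Released, and the pipe stayed put. Lifting straight up.

Call:
servo_tool([
  [0, 0, 2, 0, 0.4],
  [0, 0, 6, 0, 0.4],
  [0, 0, 12, 0, 0.4],
  [0, 0, 20, 0, 0.4],
  [0, 0, 32, 0, 0.4],
  [0, 0, 48, 0, 0.4],
  [0, 0, 66, 0, 0.4],
  [0, 0, 85, 0, 0.4],
  [0, 0, 95, 0, 0.4],
  [0, 0, 95, 0, 0.4],
])

```text
clock: 21.4
position: [0.6027, 0.0296, 0.1339]
tool_rot: [3.138, -0.001, 1.569]
force: [-0.2, 0.1, 1.3]
grip_width: 0.0252
```

Call:
servo_tool([
  [0, -20, 20, 0, 0.6],
  [0, -50, 40, 0, 0.8],
  [0, -80, 60, 0, 1],
  [-25, -100, 75, 0, 1],
  [-50, -110, 80, 0, 1],
  [-80, -110, 80, 0, 1],
  [-80, -110, 80, 0, 1],
  [-80, -110, 80, 0, 1],
  [-80, -110, 80, 0, 1],
  [-80, -110, 80, 0, 1],
])

```text
clock: 22.23
position: [0.5222, -0.0802, 0.2107]
tool_rot: [-3.142, 0.0, 1.569]
force: [-0.1, 0.0, 0.0]
grip_width: -0.0001
```

```bash
python3 shot.py w17;  python3 shot.py s17 scene; python3 c2.py w17 s17
```

```text
22.2833 [ 0.52211969 -0.08025321  0.21064185] [-3.14133051e+00  2.15502415e-04  1.56941527e+00] -9.958312124805238e-05 [ 0.58618691 -0.53900094  0.28249418] [-0.2186181   0.41325461  0.3437225   1.89016734 -0.17799058  0.86799138
  0.21255232]
22.3333 [ 0.52203316 -0.08031104  0.21063892] [-3.14123237e+00  2.24583532e-04  1.56924491e+00] 7.586203284794058e-05 [-0.41702     0.87952115 -0.5218706 ] [-0.21860751  0.41319965  0.34383797  1.89028733 -0.1779948   0.86803666
  0.21251727]
```

View pics/c_w17.png

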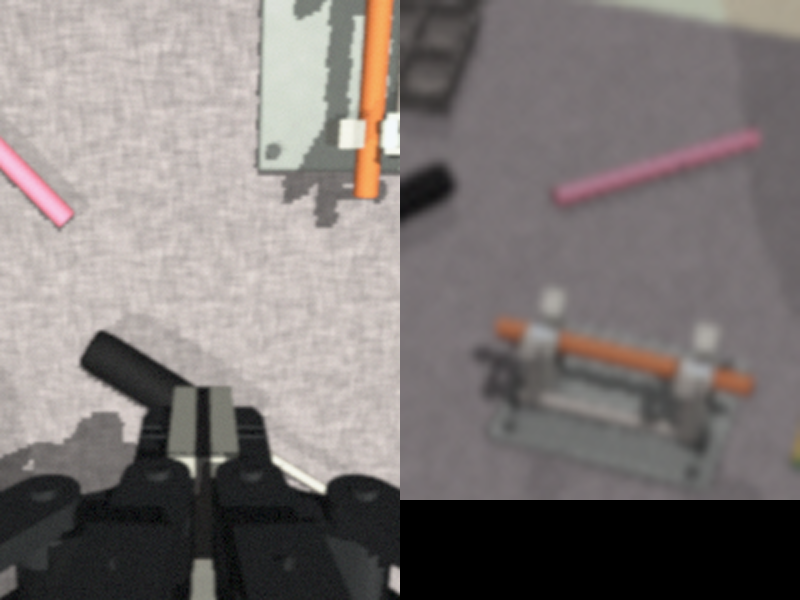

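View pics/w17b.png

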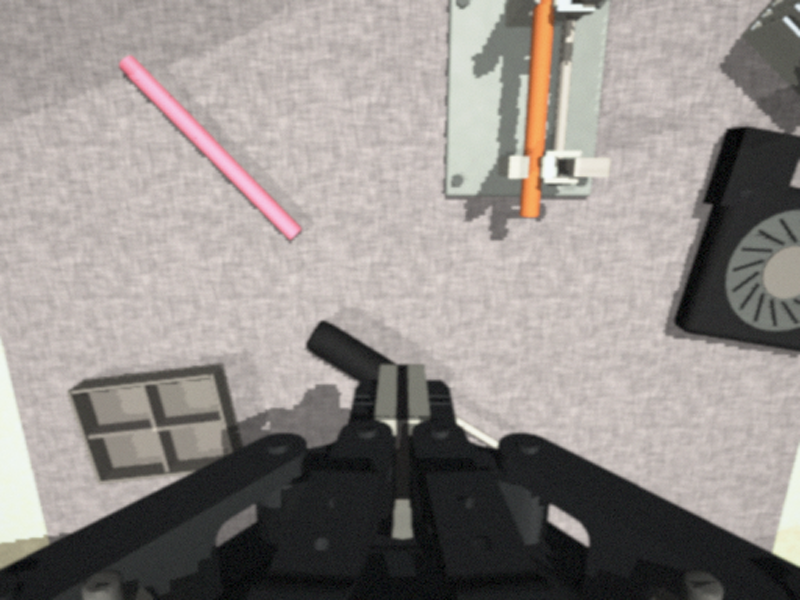

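The pipe spans both forks with the rollers over it (near end at (531,215) in the 800-px wrist view). Next, a look at the paddle.

Call:
servo_tool([
  [-6, -25, 5, 0, 1],
  [-12, -55, 10, 0, 1],
  [-20, -90, 20, 0, 1],
  [-28, -125, 30, 0, 1],
  [-36, -160, 40, 0, 1],
  [-44, -195, 40, 0, 1],
  [-52, -225, 40, 0, 1],
  [-57, -250, 40, 0, 1],
  [-57, -265, 40, 0, 1],
  [-57, -265, 40, 0, 1],
])

```text
clock: 23.17
position: [0.4637, -0.3489, 0.2506]
tool_rot: [-3.141, 0.001, 1.565]
force: [-1.0, 0.4, 0.3]
grip_width: 0.0002
```

```bash
python3 shot.py w18;  python3 shot.py t18 top;python3 shot.py s18 scene
```

```text
23.2167 [ 0.46420244 -0.34692185  0.25048054] [-3.14071121e+00  4.27213846e-04  1.56664367e+00] -2.3968052436630147e-05 [ 0.52786302  0.03602997 -0.43473241] [ 0.25045649  0.45683852  0.40714315  1.71788019 -0.20674577  1.00996645
  0.72675124]
23.2667 [ 0.46463401 -0.34555442  0.25046532] [-3.14084294e+00 -2.80232120e-04  1.56819399e+00] -1.8891374220081534e-05 [-1.03983742  0.74572807  1.39454013] [ 0.24880304  0.45611749  0.40636097  1.71883509 -0.20684286  1.00988401
  0.72616419]
23.3167 [ 0.46488772 -0.34484592  0.25056458] [-3.14107079e+00 -5.24479859e-04  1.56926288e+00] 0.0002987370101028203 [0.20505546 0.92258731 0.73036084] [ 0.24784175  0.45556465  0.40601546  1.71931303 -0.20683832  1.00982827
  0.72604218]
```

View pics/w18b.png

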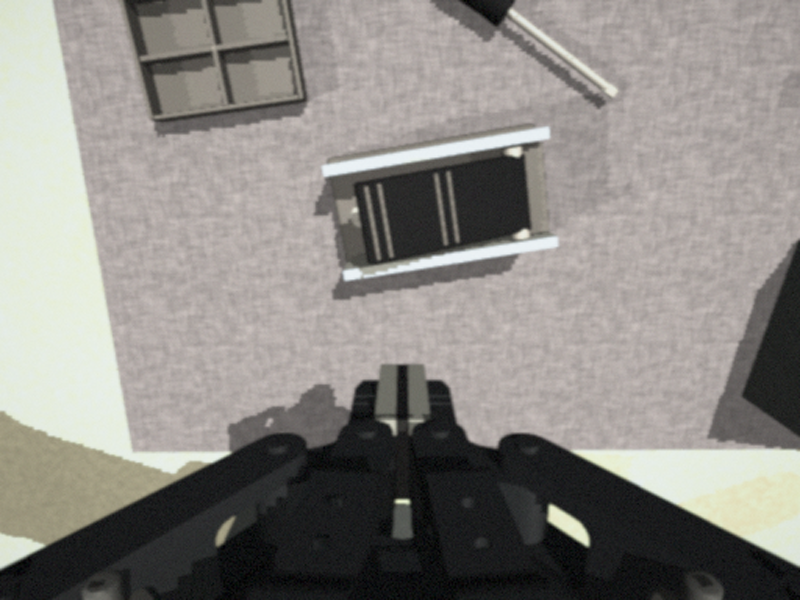

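View pics/t18b.png

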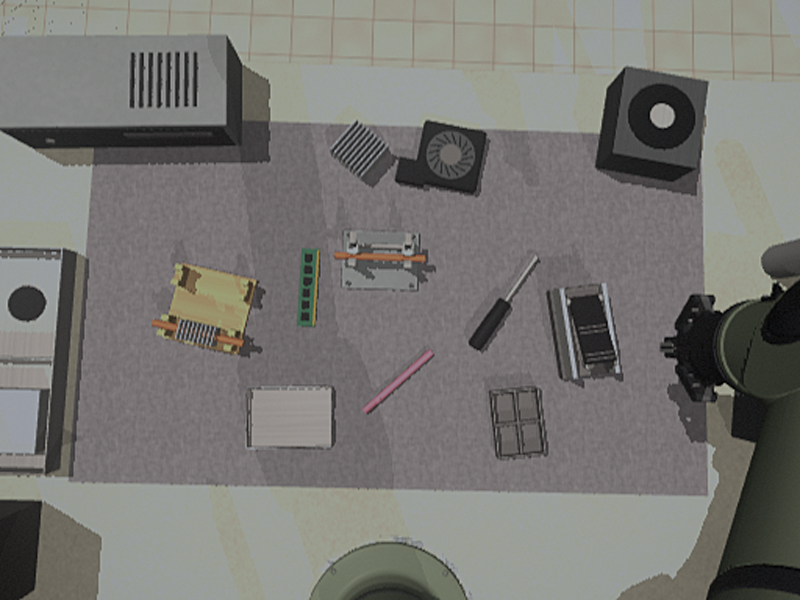

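```bash
python3 shot.py w19; python3 - <<'E'
from pipe import *
w,c=ld("w19"); t,ct=ld("t18"); s,cs=ld("s18")
# rails: bright pixels
g=w.min(axis=2); m=(g>195).astype(np.uint8); m[:70]=0; m[190:]=0; m[:,:200]=0; m[:,365:]=0
for b in blobs(m,60):
    p=b[2]; vx,vy,x,y=cv2.fitLine(p,cv2.DIST_L2,0,.01,.01).ravel(); d=np.array([vx,vy]); q=(p-[x,y])@d
    A=plane(c,*(np.array([x,y])+d*(q.min()-.5)),.066);B=plane(c,*(np.array([x,y])+d*(q.max()+.5)),.066)
    print(b[0],A,B,np.linalg.norm(A-B),np.arctan2(*(B-A)[[1,0]]))
# blade black
h=(w.max(axis=2)<45).astype(np.uint8); h[:90]=0;h[180:]=0;h[:,:215]=0;h[:,350:]=0
for b in blobs(h,60): print("blade",b[0],b[1],cv2.boxPoints(b[1])*1.5625)
# pipe seated
def ends(n,f):
    b=[b for b in blobs(orange(ld(n)[0]),20) if f(b[0])]
    p=np.concatenate([x[2] for x in b])
    vx,vy,x,y=cv2.fitLine(p,cv2.DIST_L2,0,.01,.01).ravel(); d=np.array([vx,vy]); q=(p-[x,y])@d
    return np.array([x,y])+d*(q.min()-.5), np.array([x,y])+d*(q.max()+.5)
a=ends("t18",lambda s:205<s[0]<280 and 150<s[1]<180); b=ends("s18",lambda s:235<s[0]<300 and 190<s[1]<230)
print(a,b)
L,R=sorted(a,key=lambda p:p[0]); l,r=sorted(b,key=lambda p:p[0])
P,Q=tri(px2ray(ct,*L),px2ray(cs,*r)),tri(px2ray(ct,*R),px2ray(cs,*l)); print(P,Q,(P[0]+Q[0])/2)
E
```

```text
23.3667 [ 0.46499937 -0.34447376  0.25069301] [-3.14122865e+00 -6.13263132e-04  1.56998930e+00] 0.000214142792785181 [ 0.42699985 -0.07376413  0.59678736] [ 0.24723492  0.45514979  0.40597136  1.7195708  -0.20682724  1.00987599
  0.72616092]
[ 205   87  146   30 1060] [ 0.4117 -0.286   0.066 ] [ 0.5559 -0.2633  0.066 ] 0.1459360009774382 0.15574017069481866
[231 156 125  26 683] [ 0.4362 -0.3533  0.066 ] [ 0.5669 -0.3313  0.066 ] 0.1325156733503713 0.16646433117817866
[219 176  12   7  68] [ 0.4235 -0.3539  0.066 ] [ 0.4364 -0.3522  0.066 ] 0.013034104257749635 0.13157408875691637
blade [ 226  105  111   68 3842] ((282.9160461425781, 137.78799438476562), (51.608455657958984, 107.9573745727539), 79.69515228271484) [[351.8626 190.7125]
 [517.8251 160.5375]
 [532.2501 239.875 ]
 [366.2876 270.05  ]]
(array([213.4659, 163.0571], dtype=float32), array([271.5669, 164.9163], dtype=float32)) (array([251.7266, 207.9923], dtype=float32), array([274.4161, 213.4104], dtype=float32))
(array([0.6059, 0.085 , 0.0509]), np.float64(0.043839991880015375)) (array([ 0.5986, -0.0252,  0.0331]), np.float64(0.03601188115969161)) [0.6023 0.0299 0.042 ]
```

```bash
python3 - <<'E'
from pipe import *
s,cs=ld("s18"); t,ct=ld("t18")
h=cv2.cvtColor(s,cv2.COLOR_BGR2HSV); m=cv2.inRange(h,(4,95,60),(16,255,255))//255
ps=[]
for b in blobs(m,6):
    if 230<b[0][0]<310 and 190<b[0][1]<235: print(b[0]); ps.append(b[2])
p=np.concatenate(ps); vx,vy,x,y=cv2.fitLine(p,cv2.DIST_L2,0,.01,.01).ravel(); d=np.array([vx,vy]); q=(p-[x,y])@d
l,r=np.array([x,y])+d*(q.min()-.5),np.array([x,y])+d*(q.max()+.5); print(l,r)
L,R=np.array([213.4659,163.0571]),np.array([271.5669,164.9163])
P,Q=tri(px2ray(ct,*L),px2ray(cs,*r)),tri(px2ray(ct,*R),px2ray(cs,*l)); print(P,Q,(P[0]+Q[0])/2)
# before, on rack, same method gave z .0403
cv2.imwrite("pics/c18.png",cv2.resize(s[180:240,215:305],None,fx=8,fy=8,interpolation=cv2.INTER_CUBIC))
E
```

```text
[239 204   6   4  18]
[252 207  23   9  83]
[283 214   7   5  28]
[238.5391 204.7768] [289.765  216.9429]
(array([0.602 , 0.1067, 0.0393]), np.float64(0.0012587672877891177)) (array([ 0.6021, -0.0437,  0.0404]), np.float64(0.002700236218659219)) [0.602  0.0315 0.0399]
```

View pics/c18.png

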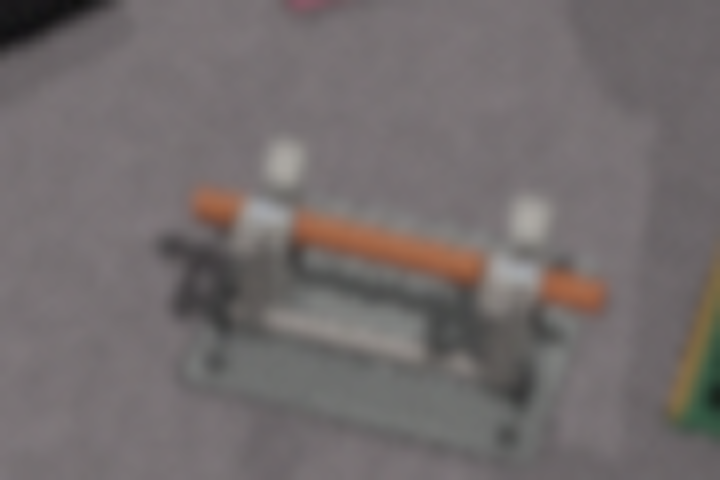

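The pipe measures as home: triangulated centre (0.602, 0.0315, 0.040) and level. Now to the paddle.

Call:
servo_tool([
  [0, 10, -15, 0, 1],
  [1, 22, -35, 0, 1],
  [1, 32, -60, 0, 1],
  [1, 32, -85, 0, 1],
  [1, 32, -110, 0, 1],
  [1, 32, -130, 0, 1],
  [1, 32, -143, 0, 1],
  [1, 32, -150, 0, 1],
  [1, 32, -150, 0, 1],
  [1, 32, -150, 0, 1],
])

```text
clock: 24.2
position: [0.4659, -0.3131, 0.1014]
tool_rot: [3.141, -0.0, 1.569]
force: [1.0, 0.4, -0.2]
grip_width: -0.0004
```

```bash
python3 shot.py w20;  python3 shot.py s20 scene
```

```text
24.25 [ 0.46605728 -0.31343451  0.10182411] [3.14073189e+00 3.82298744e-04 1.56919042e+00] 0.00022166830064472546 [0.34654956 0.26352359 0.05261167] [ 0.26125193  0.62206073  0.31849231  1.88837588 -0.29608     0.67603062
  0.75488699]
24.3 [ 0.46614059 -0.31356746  0.10199227] [3.14030285e+00 5.68916068e-04 1.56908200e+00] 1.5271517327422683e-06 [-0.28688368  0.15491919  0.26134065] [ 0.26137134  0.62178361  0.31854072  1.88831112 -0.29613833  0.67590945
  0.75497123]
```

View pics/w20b.png

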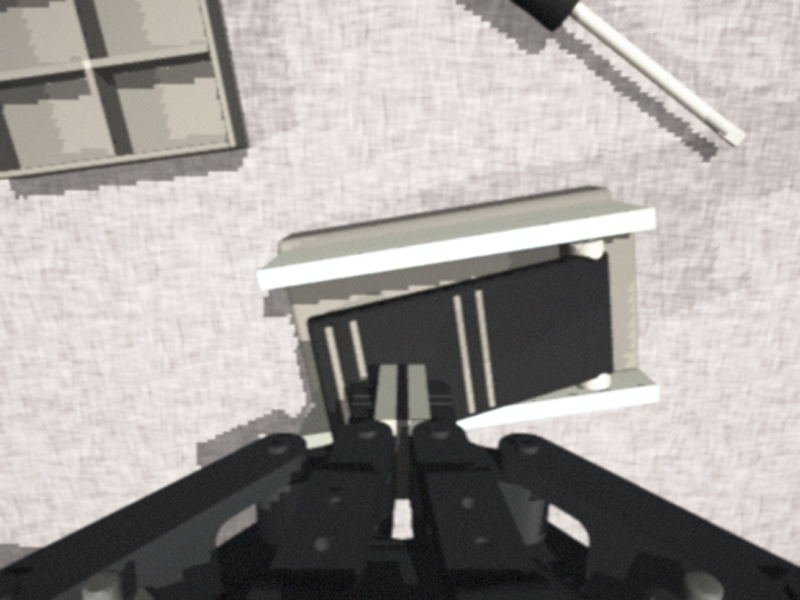

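View pics/s20b.png

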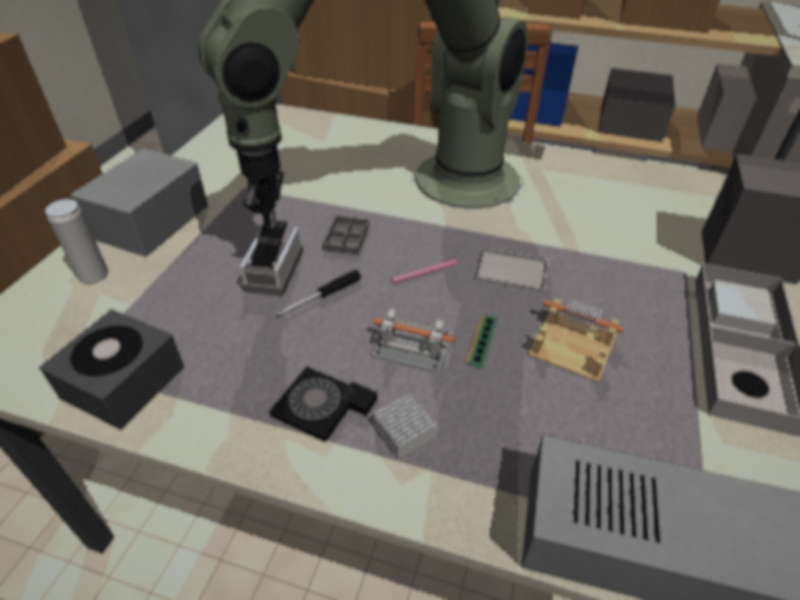

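Call:
servo_tool([
  [0, 1, -3, 0, 1],
  [0, 1, -6, 0, 1],
  [0, 1, -9, 0, 1],
  [0, 1, -12, 0, 1],
  [0, 1, -15, 0, 1],
  [0, 1, -18, 0, 1],
  [0, 1, -21, 0, 1],
  [0, 1, -24, 0, 1],
  [0, 1, -25, 0, 1],
  [0, 1, -25, 0, 1],
])

```text
clock: 25.13
position: [0.4653, -0.3127, 0.0757]
tool_rot: [-3.141, -0.0, 1.569]
force: [-1.9, -1.3, 5.8]
grip_width: 0.0001
```

Call:
servo_tool([
  [0, 0, -2, 0, 1],
  [0, 0, -4, 0, 1],
  [0, 0, -6, 0, 1],
  [0, 0, -8, 0, 1],
  [0, 0, -9, 0, 1],
  [0, 0, -10, 0, 1],
  [0, 0, -10, 0, 1],
  [0, 0, -10, 0, 1],
  [0, 0, -10, 0, 1],
  [0, 0, -10, 0, 1],
])

```text
clock: 25.97
position: [0.4651, -0.3128, 0.066]
tool_rot: [-3.141, 0.0, 1.568]
force: [-4.6, -0.6, 6.9]
grip_width: 0.0002
```

```bash
python3 shot.py w21;  python3 shot.py s21 scene
```

```text
26.0167 [ 0.46509655 -0.31274068  0.06600692] [-3.14101189e+00  2.47338852e-05  1.56837979e+00] 0.0003657683201568863 [-5.00785986 -0.80916963  7.40491561] [ 0.28159685  0.67690155  0.28977296  1.90467506 -0.31943696  0.60527162
  0.77321915]
26.0667 [ 0.46505422 -0.31277907  0.06600933] [-3.14098028e+00  4.13778188e-05  1.56825923e+00] -0.00019318647796178373 [-4.39666664 -0.81454341  7.27704182] [ 0.28164176  0.67689581  0.28982015  1.90469753 -0.31942839  0.60528038
  0.77317726]
```

View pics/w21b.png

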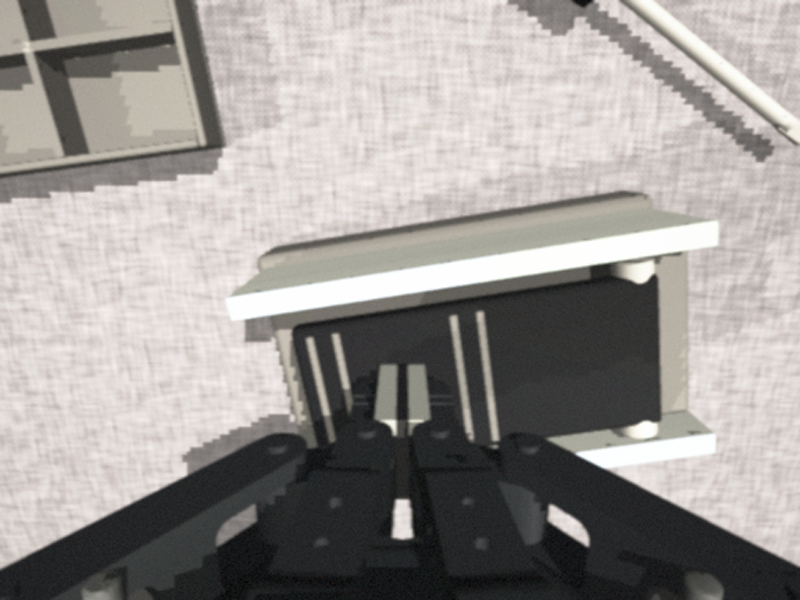

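The paddle edges run parallel to the rails, the tip is at z = 0.066 and the force is about 7 N, so it is level. I'll hold for one call, recheck and hand in.

Call:
servo_tool([
  [0, 0, 0, 0, 1],
  [0, 0, 0, 0, 1],
  [0, 0, 0, 0, 1],
  [0, 0, 0, 0, 1],
  [0, 0, 0, 0, 1],
  [0, 0, 0, 0, 1],
  [0, 0, 0, 0, 1],
  [0, 0, 0, 0, 1],
  [0, 0, 0, 0, 1],
  [0, 0, 0, 0, 1],
])

```text
clock: 26.9
position: [0.4651, -0.3127, 0.066]
tool_rot: [-3.141, -0.0, 1.568]
force: [-4.7, -0.2, 7.4]
grip_width: -0.0002
```

```bash
python3 shot.py t22 top; python3 shot.py s22 scene; python3 - <<'E'
from pipe import *
b=[x for x in blobs(orange(ld("t22")[0]),20) if 205<x[0][0]<280 and 150<x[0][1]<180]; print([x[0] for x in b])
b=[x for x in blobs(orange(ld("t18")[0]),20) if 205<x[0][0]<280 and 150<x[0][1]<180]; print([x[0] for x in b])
t,ct=ld("t22"); k=.64
cv2.imwrite("pics/t22c.png",cv2.resize(t[140:250,200:410],None,fx=3.8,fy=3.8,interpolation=cv2.INTER_NEAREST))
E
```

```text
26.95 [ 0.46508886 -0.31276546  0.06601121] [-3.14102146e+00  4.81475556e-05  1.56832080e+00] -0.00033244246144582525 [-4.96254571 -0.91279803  7.63745273] [ 0.28160923  0.67690031  0.28980744  1.90467334 -0.31945086  0.6052614
  0.77321054]
27.0 [ 0.4650562  -0.31276952  0.06600477] [-3.14097520e+00  3.75692848e-05  1.56833082e+00] 0.000265111099524346 [-4.17689771 -0.34559516  6.76393602] [ 0.28163544  0.67689951  0.28980554  1.90470288 -0.31941828  0.60527396
  0.77322377]
[array([214, 162,  58,   6, 190], dtype=int32)]
[array([214, 162,  58,   6, 189], dtype=int32)]
```

View pics/t22c.png

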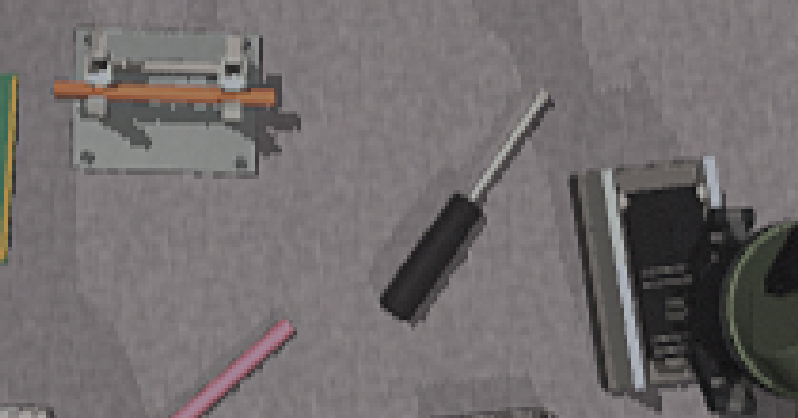

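```bash
python3 -c "
from workcell import bot
print(bot.job_done())"
```

```text
the job is handed in; nothing more can be done
None
```

The pipe is in the jig and the robot is holding the paddle level, but the run may still fail. On my first try the pipe hit the screwdriver and may have shifted it past the 30 mm limit.

**What happened:**
- **First try:** I pushed the pipe into the jig, but when I let go it shot out along -y. I had gripped it at 100 N and kept pushing down. It knocked the screwdriver round.
- **Second try:** I picked the pipe up from the mat at 40 N and pushed it home, about 47 N at the bottom. I eased the forces to nearly zero, opened the fingers slowly and lifted clear. Then I pressed the paddle with the closed fingertips and handed in while holding it, at about 27 s.

**Last checks:**
- **Pipe:** its centre was at about (0.602, 0.0315, 0.040) m. That is within about 1–2 mm of where I measured the seat, and the pipe was level and parallel to the slot. It had not moved in the final top view.
- **Jaw:** both rollers are over the pipe in the pictures. I could not read the jaw angle directly.
- **Paddle:** the fingertips were steady at z = 0.066 m, the height of the rail tops, pressing with about 7 N. The blade edges were parallel to the rails, and I never commanded it lower than level.
- **Screwdriver (likely failed):** it turned by roughly half a radian. Its middle moved about 31 mm by my rough estimate, while the handle moved less. I could not tell which side of the limit its origin falls on, and I left it where it was.

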